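# Pass the buckle tote through the dust hatch

## Task

Bring the handled tote of buckles from the sanding side (right) to the clean side (left) through the two-door dust hatch: set it down in the open outer bay and slide it along under the bridge until the front end of its handle is past the bridge, shut the outer door fully, and only then open the inner door fully. Take the tote by the front end of its handle, draw it clear of the bridge, lift it out and stack it on the tray that has corner sockets, its four pins right down in the sockets, and let go. Never have both doors open at once, keep the outer door shut afterwards, keep the tote upright, and leave the other things on the bench where they are.

Things in the scene. Friction and masses are not known exactly. Their poses are not given: they have to be found in the camera images.
- hatch: Grey dust hatch, fixed to the bench: a trough 116 (x) x 342 (y) mm outside, 100 x 326 mm inside, 8 mm walls with top edge 86 mm above the bench, flat floor 6 mm thick. Origin: centre of its underside; x points away from the robot, y along the trough from outer bay (robot's right) to inner bay (left), z up. Two bays, each under its own door that slides in +x onto rails behind (reaching to x = 185 mm).
- bridge (a point): middle of the top of the dark bridge that crosses the trough at hatch y = 0: 14 mm wide (hatch y), from 86 to 100 mm above the bench. Below it the trough is free: the tote on the trough's floor, 76 mm high with its handle, slides under it. Axes as the hatch's.
- outer_bay (a point): centre of the floor of the outer (right) bay, at hatch y = -85, 6 mm above the bench. The bay is open from above for 156 mm (y -163 to -7) by 100 mm when its door is open. Axes as the hatch's.
- inner_bay (a point): centre of the floor of the inner (left) bay, at hatch y = +85, 6 mm above the bench; opening y 7 to 163 mm, 100 mm wide. Axes as the hatch's.
- outer_door (a joint): outer (right) door: slide in m along hatch +x, 0 = shut, 0.125 = fully open; it starts open (at least 0.114, its edge then clear of the bay). Stays where left, friction about 2 N. Count it shut below 0.006.
- inner_door (a joint): inner (left) door: the same; it starts shut (0 to 0.004). 0.125 = fully open; it must be opened to 0.110 or more.
- outer_door_handle (a point): grip point of the outer door's handle: an upright dark steel plate 12 mm thick (hatch x), 60 mm long (hatch y), from the door's top (96 mm above the bench) up to 130 mm. The point is on its centre line, 118 mm above the bench; door shut: hatch x = 25, y = -85 mm. Axes as the hatch's.
- inner_door_handle (a point): the same on the inner door: shut, it lies at hatch x = 25, y = +85 mm, 118 mm above the bench.
- tote: Plywood tote holding brass buckles (fixed), 0.25 to 0.5 kg: 84 (x) x 140 (y) mm, walls up to 36 mm, handle bar along y. Origin: centre, level with the tips of its pins; z up. Pins at x = +-31, y = +-59 mm, 8 mm dia, 10 mm below the underside, tips tapered to 4 mm dia. Starts on the bench right of the hatch, long side roughly along world y (within 26 degrees); either end may go first.
- tote_bar (a point): middle of the tote's wooden handle bar: 12 mm wide (tote x), 140 mm long (tote y), 56 to 70 mm above the tote's origin; this point is at 63. End uprights 24 mm wide, 7 mm thick; free beneath the bar down to 36 mm (walls) or 20 mm (buckles). It can be gripped anywhere along its length. Axes as the tote's.
- socket_tray: Plywood receiving tray 90 (x) x 146 (y) mm, 0.6 kg, loose on the bench left of the hatch, long side roughly along world y. Origin: centre of its underside, z up. Walls 26 mm high; four wooden corner blocks 30 mm high at x = +-31, y = +-59 mm, each with a square socket 12 mm wide, 24 mm deep. With the tote seated its origin is 20 mm above this one; either way round.
- plain_tray: bystander: plywood tray 94 x 150 x 26 mm with one partition, NO corner blocks or holes; beside the socket tray on the left side, the two change places. Origin: centre of its underside.
- mallet: bystander: wooden mallet lying on the bench, 230 mm long, 52 mm high, right of the robot's foot. Origin: centre of its underside.
- jar: bystander: glass jar, 66 mm dia, 85 mm high, beyond the right side. Origin: centre of its underside.
- dye_bottle: bystander: amber bottle, 56 mm dia, 130 mm high, beyond the left side. Origin: centre of its underside.
- sanding_block: bystander: cork and wood block 55 x 100 x 36 mm, between the robot's foot and the hatch. Origin: centre of its underside.
- awl: bystander: wooden-handled awl 150 mm long, lying left of the robot's foot. Origin: centre of its underside.
Mind the look-alikes: they are no part of the job. What is shaped like the socket_tray but red is not meant.

How it is judged:
By the outcome, as a careful person would: the job done as asked, in the order asked, and still so for the second after the job is handed in, with the robot touching nothing.
It also fails if it takes over 61 s, if anything falls off the work surface, if the arm or the gripper's body presses on something with over 40 N, if the wrist force passes 120 N, or if a joint passes its speed limit or range.

## Robot

A 7-joint arm with a two-finger parallel gripper is mounted at the origin on the work surface. World frame = base frame: x ahead of the robot, y to its left, z up, the work surface at z = 0. Lengths are in m, angles in degrees, forces in N, time in s.
With the tool pointing down it reaches from about 0.425 to 0.95 m from the base axis. Payload 4.7 kg.
Tool frame: the origin (TCP) lies at the very end of the fingers, on their centre line; the grasp point (between the pads) lies 19 mm behind it; z points along the fingers, y is the direction in which the jaws open and shut (so a half turn about z gives the same grasp; the last joint's range is limited). The gripper opens to 85 mm and grips with 20 to 120 N. Pads are 22 mm wide; open, the fingers measure 114 mm over their backs; the gripper's body (76 mm by 85 mm) begins 54 mm behind the grasp point. The pads swing forward as they close: fully open they stand 13 mm farther back than shut.
Start: joints at [64.292, 26.849, -2.785, 87.806, 1.381, 65.374, -4.715], TCP at [0.275, -0.616, 0.231] pointing down, gripper open.
Joint ranges: [-148.3, 148.3], [-19.14, 114.17], [-79.39, 73.82], [5.75, 140.21], [-59.74, 239.74], [12.07, 113.84], [-152.46, 152.46]. Speed limits (degrees/s): [147.25, 147.25, 180, 180, 180, 180, 180].

## Interface

Orientations are given as a 3x3 rotation matrix whose columns are the frame's x, y, z axes.
In Python, from plant import manip, eyes gives the robot as it stands.
- The arm moves only by the tool send_rows, never from a script. Its argument "series" is a list of rows, each a list of 5 numbers: the shift along the tool's x, y, z in cm, then the turn about the tool's z in rad, then the finger opening in cm, from 0 to 8.54. A call has 1 to 8 rows; each row shifts and turns the commanded pose from where the row before left it, along the tool's axes as they then stand; what a row does not reach is not made up. A row lasts 1/10 s, in which the tool goes at most 50 mm and 8.59 degrees, less where a joint would pass 70% of its speed; a pose out of reach is approached as far as the arm can. A call is refused whole if a number of a shift passes 5 or a number of a turn 0.15, either way. A call with a gripper value outside its range is refused whole. The fingers move at their own pace and stop on an object; "squeeze" is the grip in N (left out, the last holds). Time passes only in rows, so rows that do not move let the fingers close. It gives the time, the measured TCP pose, the force and the opening at its end, in the units of the state.
- manip.read_state(): the state, without advancing time (a new reading comes with each control period).
- eyes.get_image(name): name is "scene" or "top"; returns the picture (400x640x3 uint8, red, green, blue); there is no depth.
- eyes.get_calibration(name): a dict with "fx", "fy", "cx", "cy" (pixels), "k1" (the pictures are not rectified: a ray, as slopes to the right and down, at radius r is drawn at 1 + k1 r^2 times it, then the intrinsics apply), "position" and "rotation" of the camera in the world. Camera axes: x right, y down, z forward; pixel columns grow to the right and rows downward; lengths in m; the calibration is good to about 2 mm. A picture is of the moment at which its call begins. get_calibration takes no time and is no camera call.
- manip.job_done(): hands the job in, once; it reports no verdict.
The state is a dict: "time_s": time; "joint_pos": joint angles; "dq": joint speeds; "joint_efforts": joint torques, N m; "ee_pos": TCP position; "tcp_rot": TCP orientation; "ft_force": force on the tool from outside, world axes, zero at the start; "torque": the same for the moment, N m; "finger_gap": finger opening in m.
Only numpy, scipy, OpenCV 4.12 (cv2) and the standard library are available. Lean on these libraries where they do the work, as an engineer would, in place of code of your own. Each camera call takes 0.05 s, during which the arm holds its last target.

## Working session

There is one attempt and no reset: what is moved stays moved. The work goes in short steps, Python scripts to look and compute and a tool call to move; the robot and the scene stay as the last step left them, time stands still between calls to the robot, and variables do not carry over. Pictures are saved under pics/ and viewed, and the job is handed in when it is done.

Besides the shell and the picture viewer there is one more tool, called after "Request:" in YAML: its name, and indented under it one key for each argument. send_rows: Moves the arm, as the interface text tells. Its arguments: {"type":"object","properties":{"series":{"type":"array","items":{"type":"array","items":{"type":"number"}}},"squeeze":{"type":"number"}},"required":["series"]}

```bash
ls; mkdir -p pics; python3 - <<'E'
from plant import manip, eyes
import cv2
s=manip.read_state(); print(s)
for n in ("scene","top"):
    im=eyes.get_image(n); cv2.imwrite(f"pics/{n}0.png",im[:,:,::-1]); print(n,eyes.get_calibration(n))
E
```

```text
pics
{'time_s': 0.0, 'joint_pos': array([64.29048102, 26.89697   , -2.78411001, 87.87557775,  1.37983829,
       65.37544409, -4.71410371]), 'dq': array([ 0.09663139, -0.03680015, -0.10253098, -0.04469815, -0.00051497,
       -0.03355654,  0.06160271]), 'joint_efforts': array([-2.11146976e-04, -5.10302353e+01, -4.69219079e-02, -2.37715656e+01,
        1.06011875e-02,  7.52592052e-03,  1.18692631e-05]), 'ee_pos': array([ 0.27489025, -0.61582989,  0.23025167]), 'tcp_rot': array([[ 9.13145443e-01,  4.07632976e-01, -8.69769811e-04],
       [ 4.07633899e-01, -9.13143674e-01,  1.79876153e-03],
       [-6.09902871e-05, -1.99707855e-03, -9.99998004e-01]]), 'ft_force': array([0.06308652, 0.27064066, 0.17418356]), 'torque': array([-0.03338164, -0.01204926, -0.03717096]), 'finger_gap': 0.08493590483242258}
scene {'fx': 509.85425444579505, 'fy': 509.85425444579505, 'cx': 321.71581499403925, 'cy': 192.451785864675, 'k1': 0.010719609214401495, 'position': array([ 1.01931155, -0.42984568,  1.26495774]), 'rotation': array([[ 0.67632032,  0.6258527 , -0.38845749],
       [ 0.73652216, -0.56652933,  0.36956681],
       [ 0.01122182, -0.53605309, -0.84410968]])}
top {'fx': 431.5405857112371, 'fy': 431.5405857112371, 'cx': 314.23643796086924, 'cy': 201.76153166425632, 'k1': -0.10218202132922251, 'position': array([0.22765395, 0.09591754, 1.4004112 ]), 'rotation': array([[ 0.02969744, -0.98146626,  0.18931995],
       [-0.9995584 , -0.02935601,  0.00460801],
       [ 0.00103507, -0.18937319, -0.98190464]])}
```

View pics/scene0.png

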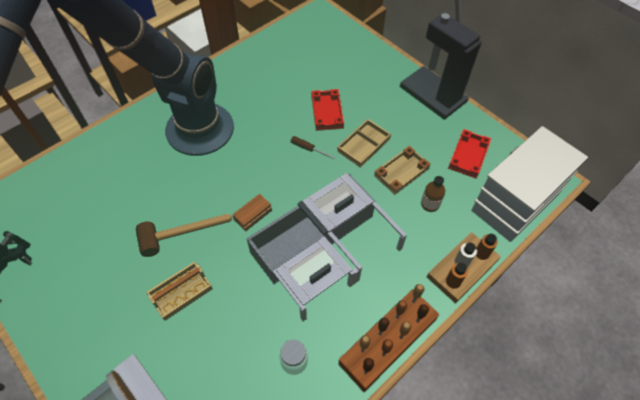

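View pics/top0.png

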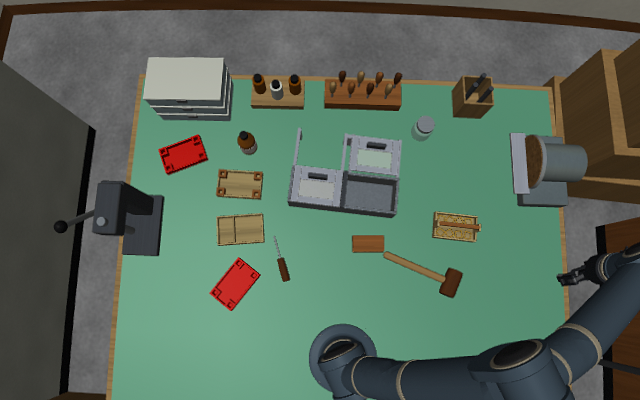

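The scene image shows the tote (180,291), hatch (~310,240), socket tray (402,170), plain tray (364,143). In the top view they are at (456,227), (345,180), (240,184), (241,229). I'll enlarge these next.

```bash
cat > h.py <<'E'
import numpy as np, cv2
from plant import manip, eyes
def cal(n):
    c=eyes.get_calibration(n); K=np.array([[c['fx'],0,c['cx']],[0,c['fy'],c['cy']],[0,0,1]]); D=np.array([c['k1'],0,0,0,0.]); return K,D,np.array(c['position']),np.array(c['rotation'])
def unp(n,uv,z):
    K,D,p,R=cal(n); q=cv2.undistortPoints(np.array(uv,float).reshape(-1,1,2),K,D).reshape(-1,2)
    d=np.c_[q,np.ones(len(q))]@R.T; z=np.broadcast_to(z,len(q)); return p+d*((z-p[2])/d[:,2])[:,None]
def proj(n,X):
    K,D,p,R=cal(n); return cv2.projectPoints(np.array(X,float).reshape(-1,1,3),R.T,cv2.Rodrigues(R.T)[0]*0,K,D)[0] if 0 else cv2.projectPoints(((np.array(X,float).reshape(-1,3)-p)@R).reshape(-1,1,3),np.zeros(3),np.zeros(3),K,D)[0].reshape(-1,2)
def crop(src,u0,v0,w,h,out,s=5):
    im=cv2.imread(src) if isinstance(src,str) else src[:,:,::-1]
    c=cv2.resize(im[v0:v0+h,u0:u0+w],None,fx=s,fy=s,interpolation=cv2.INTER_CUBIC)
    for u in range((u0+9)//10*10,u0+w,10):
        cv2.line(c,(int((u-u0+.5)*s),0),(int((u-u0+.5)*s),6),(0,0,255),1); 
        if u%20==0: cv2.putText(c,str(u),(int((u-u0+.5)*s)-10,18),0,.4,(0,0,255),1)
    for v in range((v0+9)//10*10,v0+h,10):
        cv2.line(c,(0,int((v-v0+.5)*s)),(6,int((v-v0+.5)*s)),(0,0,255),1)
        if v%20==0: cv2.putText(c,str(v),(8,int((v-v0+.5)*s)+4),0,.4,(0,0,255),1)
    cv2.imwrite(out,c)
E
python3 - <<'E'
from h import *
crop("pics/top0.png",280,120,130,100,"pics/t_h.png",6)
crop("pics/top0.png",425,200,65,50,"pics/t_t.png",12)
crop("pics/top0.png",210,160,65,50,"pics/t_s.png",12)
crop("pics/scene0.png",240,165,170,160,"pics/s_h.png",4)
crop("pics/scene0.png",140,255,80,70,"pics/s_t.png",8)
crop("pics/scene0.png",365,135,75,65,"pics/s_s.png",9)
E
```

```text
(no output)
```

View pics/t_h.png

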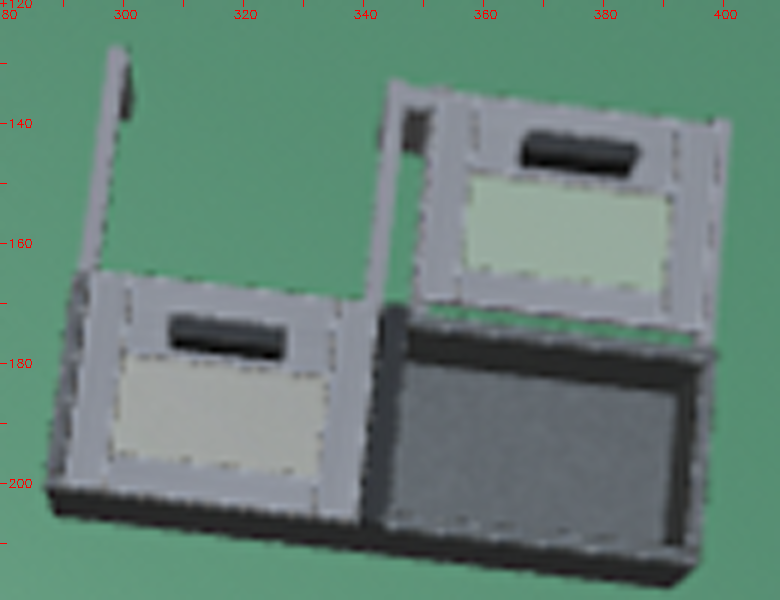

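View pics/t_t.png

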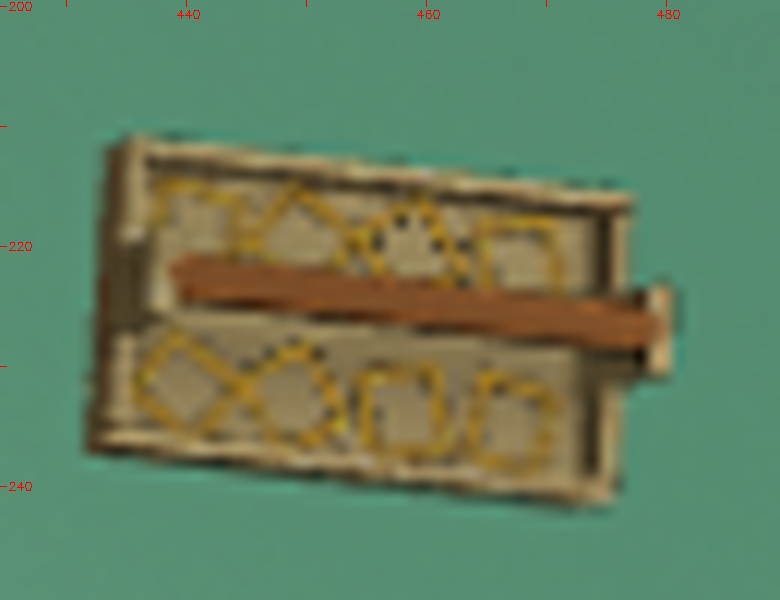

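View pics/t_s.png

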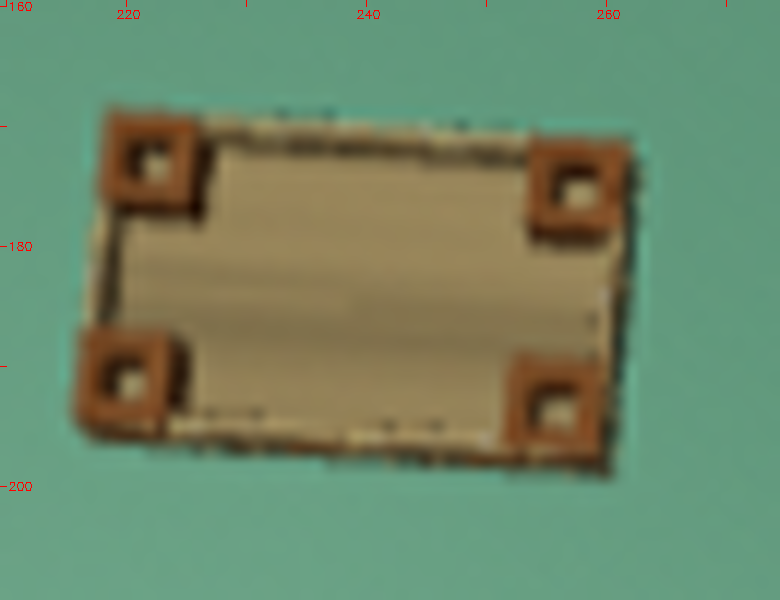

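View pics/s_h.png

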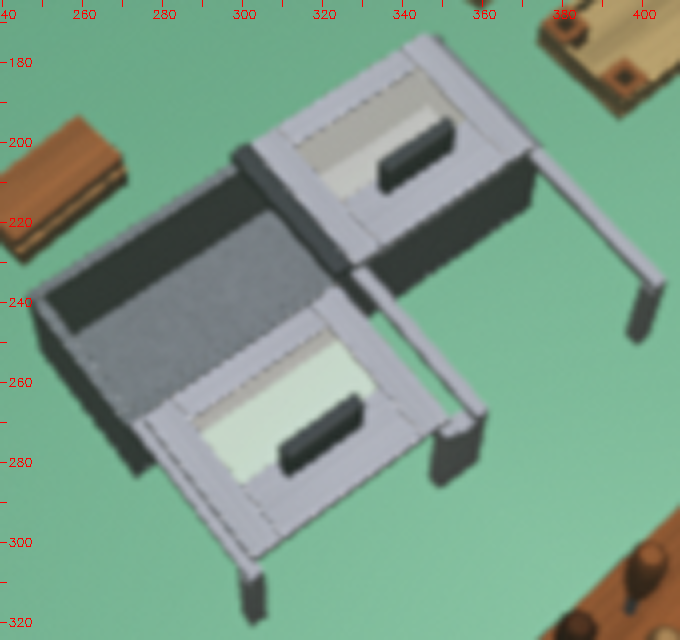

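View pics/s_t.png

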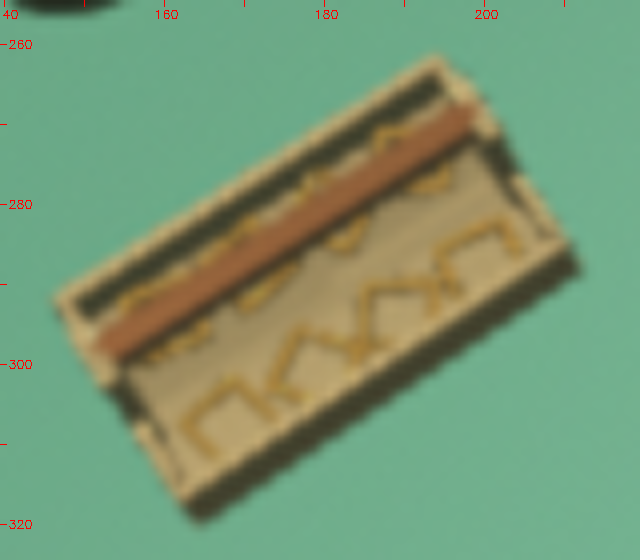

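View pics/s_s.png

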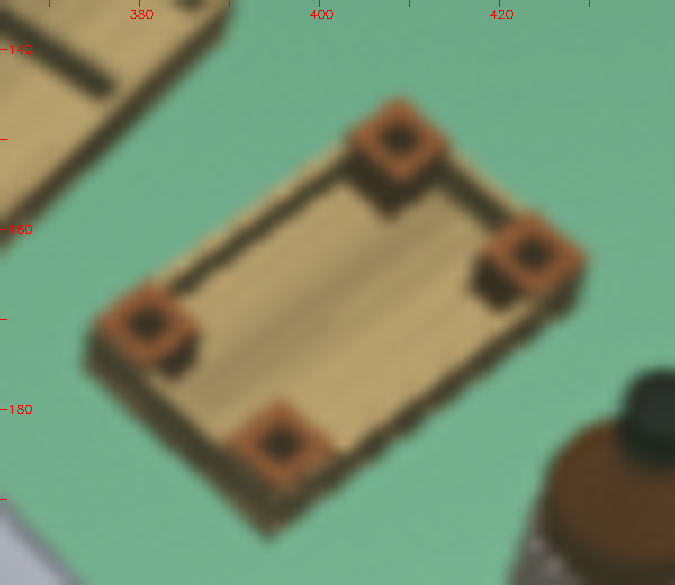

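```bash
cat > fit.py <<'E'
from h import *
from scipy.optimize import least_squares
def px(o,s,l): return [(o[0]+a/s-.5,o[1]+b/s-.5) for a,b in l]
def fit(name,obs,x0,free_k=0):
    # obs: list (cam, local xyz, uv)
    def W(p,L): c,s=np.cos(p[2]),np.sin(p[2]); L=np.array(L); return np.c_[p[0]+c*L[:,0]-s*L[:,1],p[1]+s*L[:,0]+c*L[:,1],L[:,2]]
    def f(p,cams=('top','scene')):
        r=[]
        for c in cams:
            L=[o[1] for o in obs if o[0]==c]
            if L: r.append((proj(c,W(p,L))-np.array([o[2] for o in obs if o[0]==c])).ravel())
        return np.concatenate(r)
    for cams in (('top','scene'),('top',),('scene',)):
        if not any(o[0] in cams for o in obs): continue
        s=least_squares(f,x0,args=(cams,),loss='soft_l1'); print(name,cams,np.round(s.x[:2],4),'yaw',round(np.degrees(s.x[2]),2)); 
        if len(cams)==2 or 1: print(np.round(f(s.x,cams).reshape(-1,2),1).tolist())
    return s.x
E
cat > m1.py <<'E'
from fit import *
S=[(.031,.059,.03),(.031,-.059,.03),(-.031,.059,.03),(-.031,-.059,.03)]
o=[('top',L,u) for L,u in zip(S,px((210,160),12,[(153,163),(578,192),(130,382),(558,408)]))]
o+=[('scene',L,u) for L,u in zip(S,px((365,135),9,[(534,254),(282,443),(398,138),(148,324)]))]
fit('tray',o,[.55,.3,0])
T=[(.042,.07,.036),(.042,-.07,.036),(-.042,.07,.036),(-.042,-.07,.036)]
o=[('top',L,u) for L,u in zip(T,px((425,200),12,[(130,139),(633,197),(100,438),(613,494)]))]
o+=[('scene',L,u) for L,u in zip(T,px((140,255),8,[(572,245),(185,498),(437,58),(58,298)]))]
fit('tote',o,[.5,-.3,0])
H=[(-.058,-.171,.086),(.058,-.171,.086),(-.058,.171,.086)]
o=[('top',L,u) for L,u in zip(H,px((280,120),6,[(697,555),(715,348),(47,490)]))]
B=[(-.058,-.171,.086),(-.058,.007,.1),(-.058,-.007,.1)]
o+=[('scene',L,u) for L,u in zip(B,px((240,165),4,[(33,295),(250,145),(232,155)]))]
fit('hatch',o,[.55,0,0])
E
python3 m1.py
```

```text
tray ('top', 'scene') [0.5453 0.3502] yaw -2.02
[[-0.1, 0.2], [0.1, -0.1], [-0.2, 0.3], [0.0, 0.4], [0.0, 0.0], [0.0, 0.3], [0.2, 0.2], [0.1, 0.1]]
tray ('top',) [0.546  0.3501] yaw -2.07
[[-0.0, -0.0], [0.1, -0.2], [-0.1, 0.1], [0.0, 0.2]]
tray ('scene',) [0.5447 0.3505] yaw -1.96
[[-0.1, -0.2], [-0.0, 0.1], [0.1, 0.0], [-0.0, -0.0]]
tote ('top', 'scene') [ 0.424  -0.3553] yaw -5.1
[[-0.2, -0.1], [0.0, 0.0], [0.5, 0.7], [0.4, 0.9], [0.8, 0.1], [-0.2, 1.0], [1.1, -0.6], [-0.2, 0.1]]
tote ('top',) [ 0.4252 -0.3547] yaw -5.37
[[-0.3, -0.6], [-0.1, -0.2], [0.3, 0.2], [0.2, 0.6]]
tote ('scene',) [ 0.423  -0.3557] yaw -4.81
[[0.4, -0.3], [-0.4, 0.8], [0.6, -0.8], [-0.6, 0.1]]
hatch ('top', 'scene') [0.5242 0.0129] yaw -4.59
[[0.5, 1.2], [0.2, -0.5], [-0.8, 0.1], [-0.5, 0.8], [0.3, -0.3], [0.6, -0.1]]
hatch ('top',) [0.525  0.0131] yaw -4.48
[[0.5, 0.8], [0.1, -0.8], [-0.8, -0.0]]
hatch ('scene',) [0.5238 0.0126] yaw -4.85
[[-0.8, 0.5], [0.2, -0.4], [0.5, -0.2]]
```

```bash
cat > ov.py <<'E'
from h import *
def T(p,L): c,s=np.cos(p[2]),np.sin(p[2]); L=np.array(L,float); return np.c_[p[0]+c*L[:,0]-s*L[:,1],p[1]+s*L[:,0]+c*L[:,1],L[:,2]]
def rect(x0,x1,y0,y1,z): return [(x0,y0,z),(x1,y0,z),(x1,y1,z),(x0,y1,z)]
def overlay(img,cam,polys,u0,v0,w,h,s,out):
    im=cv2.imread(img) if isinstance(img,str) else np.ascontiguousarray(img[:,:,::-1])
    c=cv2.resize(im[v0:v0+h,u0:u0+w],None,fx=s,fy=s,interpolation=cv2.INTER_CUBIC)
    for p,L,col in polys:
        q=(proj(cam,T(p,L))-[u0-.5,v0-.5])*s
        cv2.polylines(c,[np.round(q).astype(int)],True,col,1,cv2.LINE_AA)
    cv2.imwrite(out,c)
def hatchpolys(p,qo=.118,qi=0):
    P=[(p,rect(-.058,.058,-.171,.171,.086),(0,0,255)),(p,rect(-.05,.05,-.163,-.007,.086),(0,255,255)),(p,rect(-.05,.05,-.163,.163,.006),(255,255,0)),(p,rect(-.058,.058,-.007,.007,.1),(255,0,255))]
    for q,y in((qo,-.085),(qi,.085)): P+=[(p,rect(.019+q,.031+q,y-.03,y+.03,.13),(0,255,0))]
    return P
def totepolys(p,z=0): return [(p,rect(-.042,.042,-.07,.07,z+.036),(0,0,255)),(p,rect(-.006,.006,-.07,.07,z+.07),(255,0,0))]
E
python3 - <<'E'
from ov import *
hp=[.5242,.0129,np.radians(-4.6)]; tp=[.424,-.3553,np.radians(-5.1)]
overlay('pics/top0.png','top',hatchpolys(hp),280,120,130,100,6,'pics/o1.png')
overlay('pics/scene0.png','scene',hatchpolys(hp),240,165,170,150,4,'pics/o2.png')
overlay('pics/top0.png','top',totepolys(tp),425,200,65,50,8,'pics/o3.png')
overlay('pics/scene0.png','scene',totepolys(tp),140,255,80,70,6,'pics/o4.png')
a=cv2.imread('pics/o3.png');b=cv2.imread('pics/o4.png');H=max(a.shape[0],b.shape[0])
c=np.zeros((H,a.shape[1]+b.shape[1],3),np.uint8);c[:a.shape[0],:a.shape[1]]=a;c[:b.shape[0],a.shape[1]:]=b
c=c[:, :];print(c.shape);cv2.imwrite('pics/o34.png',cv2.resize(c,None,fx=.79,fy=.79))
E
```

```text
(420, 1000, 3)
```

View pics/o1.png

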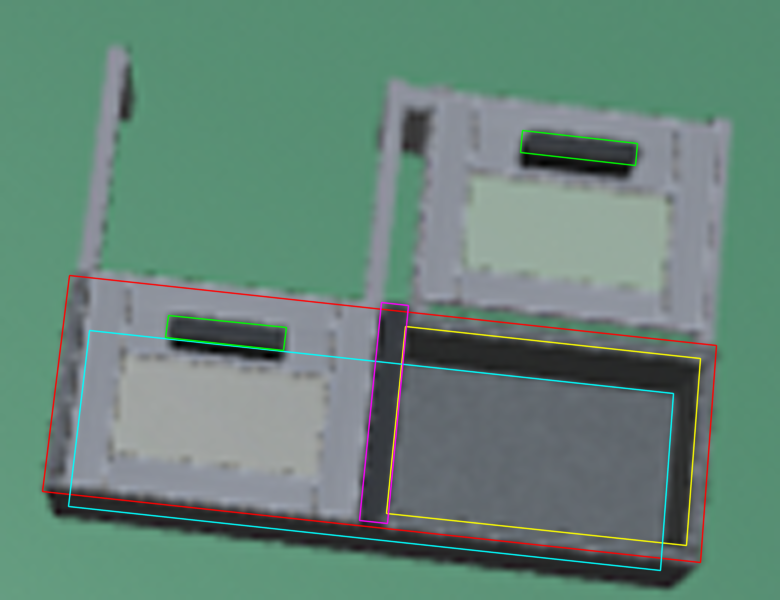

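View pics/o2.png

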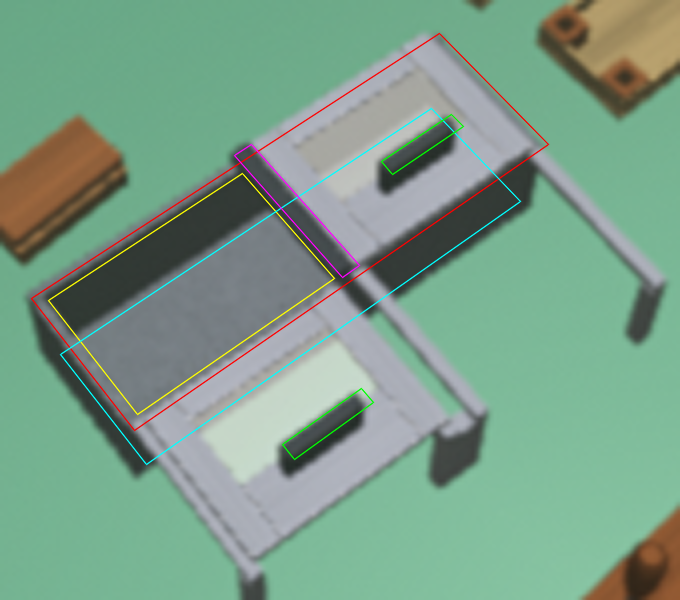

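View pics/o34.png

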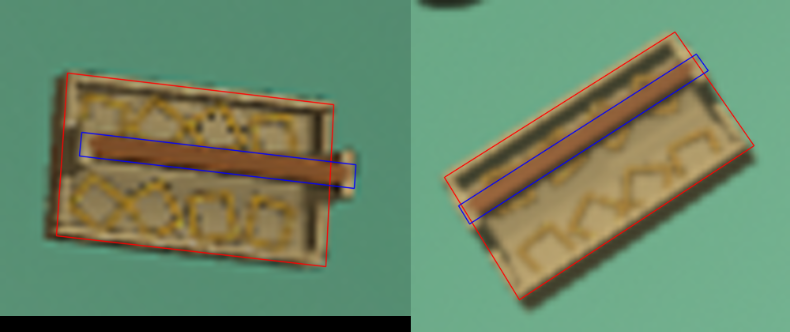

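The overlays agree with the fits: tote yaw -5°, hatch yaw -4.6°, tray yaw -2°, all within about 2–3 mm. I'll plan the moves with a small helper.

```bash
cat > plan.py <<'E'
from h import *
HP=[.5242,.0122,np.radians(-4.6)]
def hw(x,y):
    c,s=np.cos(HP[2]),np.sin(HP[2]); return HP[0]+c*x-s*y, HP[1]+s*x+c*y
def st():
    s=manip.read_state(); R=np.array(s['tcp_rot']); th=np.degrees(np.arctan2(R[1,0],R[0,0])); return s,np.array(s['ee_pos']),th
def rows(p0,th0,p1,th1,n):
    d=(np.array(p1)-p0)/n*100; dt=np.radians(th1-th0)/n; out=[]
    for i in range(n):
        t=np.radians(th0)+i*dt; out.append([round(x,2) for x in (d[0]*np.cos(t)+d[1]*np.sin(t), d[0]*np.sin(t)-d[1]*np.cos(t), -d[2], -dt)])
    for r in out: print(r)
def show():
    s,p,th=st(); print('t',round(s['time_s'],2),'p',np.round(p,4),'th',round(th,2),'F',np.round(s['ft_force'],1),'gap',round(s['finger_gap'],4),'q',np.round(s['joint_pos'],0),'z',np.round(s['tcp_rot'][:,2],3)); return p,th
E
python3 - <<'E'
from plan import *
p,th=show(); rows(p,th,[.424,-.355,.13],85,8)
E
```

```text
t 0.1 p [ 0.2749 -0.6159  0.2303] th 24.06 F [ 0.6 -0.2 -1.3] gap 0.0852 q [64. 27. -3. 88.  1. 65. -5.] z [-0.001  0.002 -1.   ]
[np.float64(3.03), np.float64(-2.22), np.float64(1.25), np.float64(-0.13)]
[np.float64(3.3), np.float64(-1.8), np.float64(1.25), np.float64(-0.13)]
[np.float64(3.51), np.float64(-1.34), np.float64(1.25), np.float64(-0.13)]
[np.float64(3.65), np.float64(-0.87), np.float64(1.25), np.float64(-0.13)]
[np.float64(3.74), np.float64(-0.37), np.float64(1.25), np.float64(-0.13)]
[np.float64(3.75), np.float64(0.12), np.float64(1.25), np.float64(-0.13)]
[np.float64(3.7), np.float64(0.62), np.float64(1.25), np.float64(-0.13)]
[np.float64(3.59), np.float64(1.11), np.float64(1.25), np.float64(-0.13)]
```

Request:
send_rows:
  series:
    - [3.0,-2.2,1.2,-0.13,5]
    - [3.3,-1.8,1.2,-0.13,5]
    - [3.5,-1.35,1.2,-0.13,5]
    - [3.65,-0.85,1.2,-0.13,5]
    - [3.75,-0.35,1.2,-0.13,5]
    - [3.75,0.1,1.2,-0.13,5]
    - [3.7,0.6,1.2,-0.13,5]
    - [3.6,1.1,1.2,-0.13,5]

```text
time_s: 0.9
ee_pos: [0.4268, -0.3559, 0.1347]
tcp_rot: [[0.106, 0.994, -0.0], [0.994, -0.106, 0.0], [0.0, -0.0, -1.0]]
ft_force: [1.0, -0.6, 0.4]
finger_gap: 0.0498
```

```bash
python3 - <<'E'
from plan import *
p,th=show(); rows(p,th,[.424,-.355,.044],85,3)
E
```

```text
t 0.9 p [ 0.4268 -0.3559  0.1347] th 83.93 F [ 1.  -0.6  0.4] gap 0.0498 q [ 51.  23. -20. 109.  10.  49.  20.] z [-0.  0. -1.]
[np.float64(0.02), np.float64(-0.1), np.float64(3.02), np.float64(-0.01)]
[np.float64(0.02), np.float64(-0.1), np.float64(3.02), np.float64(-0.01)]
[np.float64(0.02), np.float64(-0.1), np.float64(3.02), np.float64(-0.01)]
```

Request:
send_rows:
  series:
    - [0,-0.1,3.0,0,5]
    - [0,-0.1,3.0,0,5]
    - [0,-0.1,2.9,0,5]
    - [0,0,0,0,5]
    - [0,0,0,0,0.5]
    - [0,0,0,0,0.5]
    - [0,0,0,0,0.5]
  squeeze: 60

```text
time_s: 1.6
ee_pos: [0.4241, -0.3576, 0.0478]
tcp_rot: [[0.111, 0.994, 0.001], [0.994, -0.111, -0.002], [-0.001, 0.002, -1.0]]
ft_force: [0.4, -0.0, -0.5]
finger_gap: 0.011
```

Request:
send_rows:
  series:
    - [0,0,-2,0,0.5]
    - [0,0,-4,0,0.5]
    - [0,0,-4,0,0.5]
    - [0,0,-4,0,0.5]
    - [0,0,-1,0,0.5]

```text
time_s: 2.1
ee_pos: [0.4259, -0.3584, 0.2019]
tcp_rot: [[0.111, 0.994, 0.008], [0.994, -0.111, -0.007], [-0.006, 0.008, -1.0]]
ft_force: [0.7, -0.2, -2.5]
finger_gap: 0.0106
```

```bash
python3 - <<'E'
from plan import *
p,th=show(); x,y=hw(0,-.085); print(x,y); rows(p,th,[x,y,p[2]],85.4,8)
crop(eyes.get_image('top'),400,170,120,90,'pics/lift.png',6)
E
```

```text
t 2.1 p [ 0.4259 -0.3584  0.2019] th 83.63 F [ 0.7 -0.2 -2.5] gap 0.0106 q [ 53.  19. -21. 106.   8.  57.  22.] z [ 0.008 -0.007 -1.   ]
0.517383091432047 -0.07252620466878101
[np.float64(3.68), np.float64(0.74), np.float64(-0.0), np.float64(-0.0)]
[np.float64(3.68), np.float64(0.75), np.float64(-0.0), np.float64(-0.0)]
[np.float64(3.67), np.float64(0.77), np.float64(-0.0), np.float64(-0.0)]
[np.float64(3.67), np.float64(0.78), np.float64(-0.0), np.float64(-0.0)]
[np.float64(3.67), np.float64(0.8), np.float64(-0.0), np.float64(-0.0)]
[np.float64(3.66), np.float64(0.81), np.float64(-0.0), np.float64(-0.0)]
[np.float64(3.66), np.float64(0.82), np.float64(-0.0), np.float64(-0.0)]
[np.float64(3.66), np.float64(0.84), np.float64(-0.0), np.float64(-0.0)]
```

View pics/lift.png

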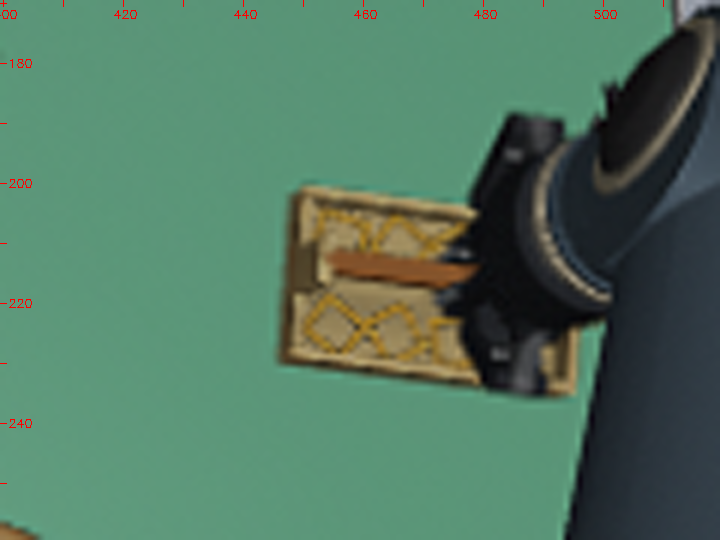

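The tote is lifted level; in this crop it spans (447–495, 200–235). Next it goes over the bay.

Request:
send_rows:
  series:
    - [3.65,0.7,0,-0.01,0.5]
    - [3.65,0.75,0,-0.01,0.5]
    - [3.65,0.75,0,-0.01,0.5]
    - [3.65,0.8,0,0,0.5]
    - [3.65,0.8,0,0,0.5]
    - [3.65,0.8,0,0,0.5]
    - [3.65,0.8,0,0,0.5]
    - [3.5,0.8,0,0,0.5]

```text
time_s: 2.95
ee_pos: [0.5099, -0.0715, 0.1948]
tcp_rot: [[0.081, 0.997, -0.003], [0.997, -0.081, 0.0], [0.0, -0.003, -1.0]]
ft_force: [-0.5, -0.5, -2.4]
finger_gap: 0.011
```

Request:
send_rows:
  series:
    - [0,0,0,0,0.5]
    - [0,0,0,0,0.5]

```text
time_s: 3.15
ee_pos: [0.51, -0.0721, 0.1949]
tcp_rot: [[0.078, 0.997, -0.003], [0.997, -0.078, 0.0], [-0.0, -0.003, -1.0]]
ft_force: [-0.5, -0.3, -3.3]
finger_gap: 0.0105
```

```bash
python3 - <<'E'
from plan import *
p,th=show(); x,y=hw(0,-.087); print(x,y); rows(p,th,[x,y,.056],85.4,1)
a=eyes.get_image('top');b=eyes.get_image('scene')
crop(a,280,120,130,100,'pics/b1.png',6);crop(b,220,140,170,150,'pics/b2.png',4)
E
```

```text
t 3.15 p [ 0.51   -0.0721  0.1949] th 85.51 F [-0.5 -0.3 -3.3] gap 0.0105 q [ 28.  17. -30. 110.  10.  56. -11.] z [-0.003  0.    -1.   ]
0.5172226935833892 -0.0745197624256935
[np.float64(-0.18), np.float64(0.74), np.float64(13.89), np.float64(0.0)]
```

View pics/b1.png

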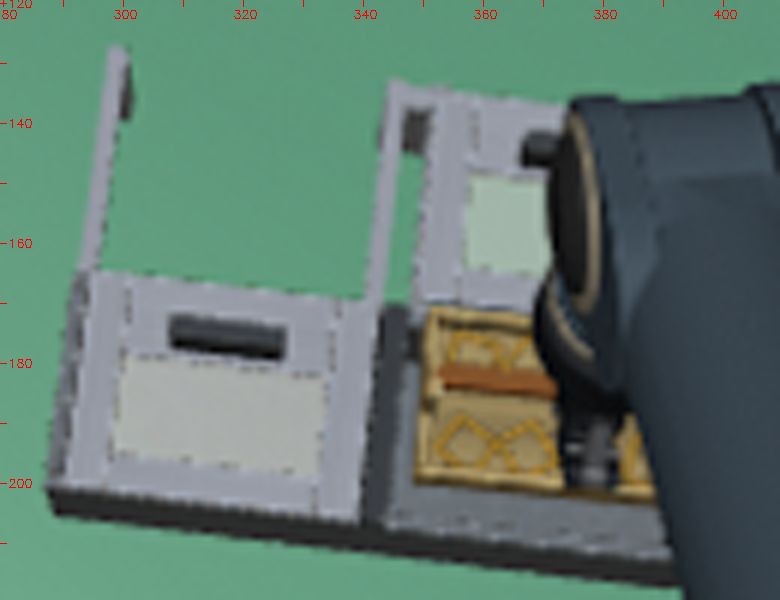

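View pics/b2.png

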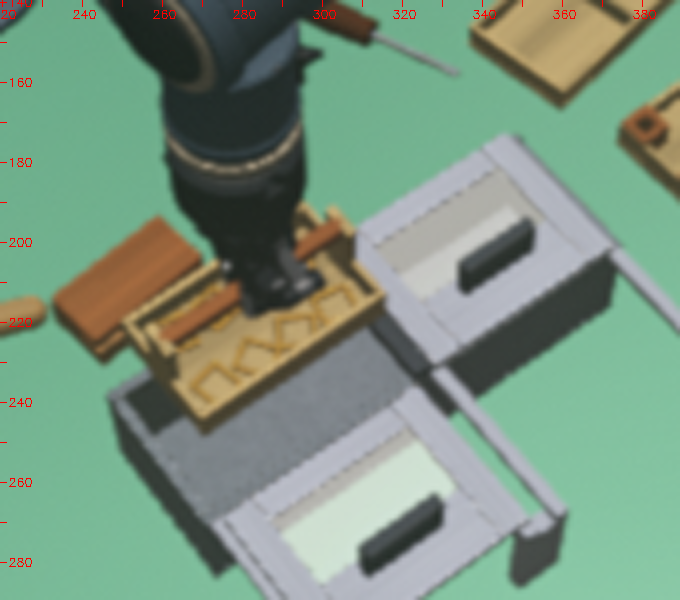

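Request:
send_rows:
  series:
    - [-0.2,0.7,0,0,0.5]
    - [0,0,2,0,0.5]
    - [0,0,3,0,0.5]
    - [0,0,3,0,0.5]
    - [0,0,2,0,0.5]
    - [0,0,1,0,0.5]
    - [0,0,1,0,0.5]

```text
time_s: 3.95
ee_pos: [0.5183, -0.0765, 0.0758]
tcp_rot: [[0.082, 0.997, 0.001], [0.997, -0.082, -0.0], [-0.0, 0.001, -1.0]]
ft_force: [0.6, -1.1, -2.5]
finger_gap: 0.0106
```

```bash
python3 - <<'E'
from plan import *
p,th=show(); x,y=hw(0,-.087); rows(p,th,[x,y,.054],85.4,1)
a=eyes.get_image('top');b=eyes.get_image('scene')
crop(a,280,120,130,100,'pics/c1.png',6);crop(b,220,140,170,150,'pics/c2.png',4)
E
```

```text
t 3.95 p [ 0.5183 -0.0765  0.0758] th 85.27 F [ 0.6 -1.1 -2.5] gap 0.0106 q [ 25.  27. -26. 115.  17.  42. -17.] z [ 0.001 -0.    -1.   ]
[np.float64(0.19), np.float64(-0.13), np.float64(2.18), np.float64(-0.0)]
```

View pics/c2.png

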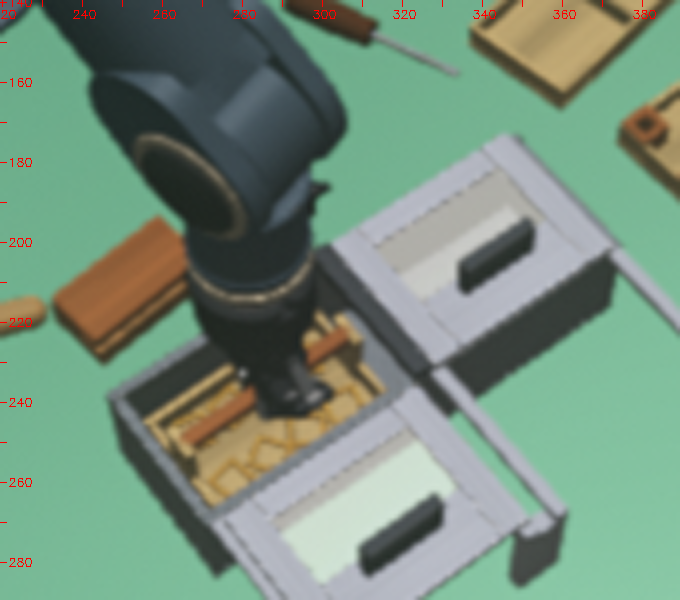

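View pics/c1.png

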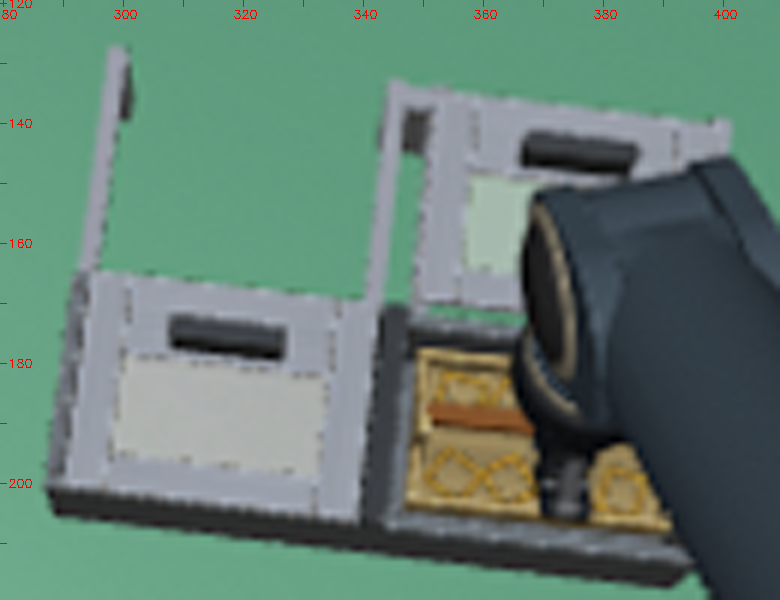

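Request:
send_rows:
  series:
    - [0.1,0,1,0,0.5]
    - [0,0,0.8,0,0.5]
    - [0,0,0.4,0,0.5]
    - [0,0,0,0,0.5]

```text
time_s: 4.45
ee_pos: [0.5179, -0.0746, 0.0541]
tcp_rot: [[0.081, 0.997, -0.0], [0.997, -0.081, -0.0], [-0.0, -0.0, -1.0]]
ft_force: [-0.4, -0.0, -2.9]
finger_gap: 0.0107
```

Request:
send_rows:
  series:
    - [0,0,0.2,0,0.5]
    - [0,0,0.1,0,0.5]
    - [0,0,0,0,4]
    - [0,0,0,0,4]
    - [-1.5,0,0,0,4]
    - [-2.2,0,0.1,0,4]
    - [-1.0,0,0,0,4]

```text
time_s: 5.15
ee_pos: [0.5136, -0.1247, 0.0501]
tcp_rot: [[0.084, 0.996, -0.001], [0.996, -0.084, -0.001], [-0.001, -0.0, -1.0]]
ft_force: [-0.4, -0.7, -0.1]
finger_gap: 0.0402
```

```bash
python3 - <<'E'
from plan import *
p,th=show(); x,y=hw(0,-.133); rows(p,th,[x,y,.0505],85.4,1)
a=eyes.get_image('top');b=eyes.get_image('scene')
crop(a,280,120,130,100,'pics/d1.png',6);crop(b,220,140,170,150,'pics/d2.png',4)
E
```

```text
t 5.15 p [ 0.5136 -0.1247  0.0501] th 85.17 F [-0.4 -0.7 -0.1] gap 0.0402 q [ 28.  29. -25. 116.  19.  39. -13.] z [-0.001 -0.001 -1.   ]
[np.float64(0.43), np.float64(-0.04), np.float64(-0.04), np.float64(-0.0)]
```

View pics/d2.png

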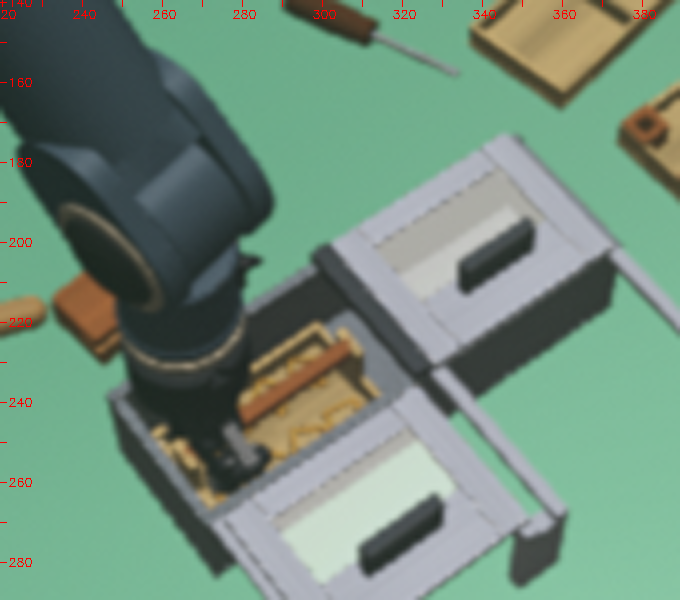

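View pics/d1.png

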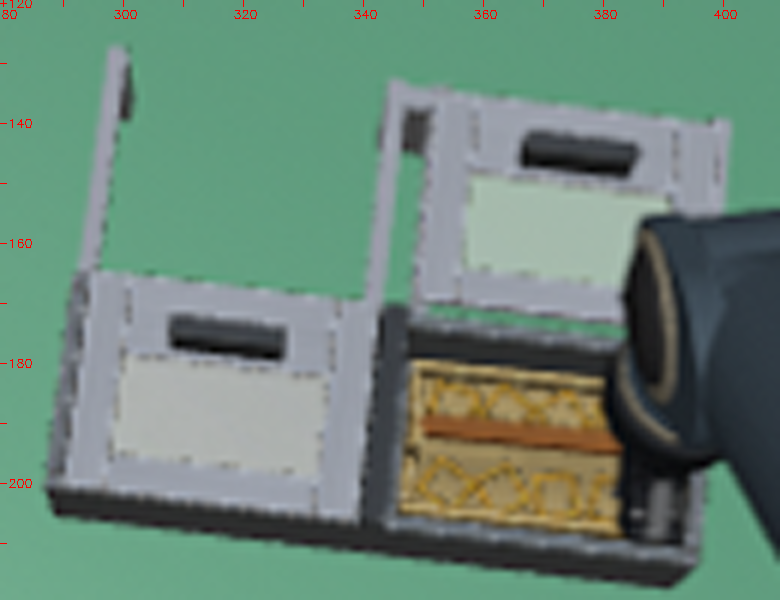

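Request:
send_rows:
  series:
    - [0.3,0,0,0,0.5]
    - [0,0,0,0,0.5]
    - [0,0,0,0,0.5]
    - [1.5,0,0,0,0.5]
    - [2.5,0,0,0,0.5]
    - [2.5,0,0,0,0.5]
    - [2.0,0,0,0,0.5]
    - [0.5,0,0,0,0.5]

```text
time_s: 6.05
ee_pos: [0.5219, -0.0258, 0.0505]
tcp_rot: [[0.076, 0.997, 0.001], [0.997, -0.076, 0.001], [0.001, 0.001, -1.0]]
ft_force: [0.3, -2.9, 2.7]
finger_gap: 0.0111
```

```bash
python3 - <<'E'
from plan import *
p,th=show(); x,y=hw(0,-.026); rows(p,th,[x,y,.0505],85.4,1)
E
```

```text
t 6.05 p [ 0.5219 -0.0258  0.0505] th 85.63 F [ 0.3 -2.9  2.7] gap 0.0111 q [ 18.  29. -25. 116.  19.  39. -24.] z [ 0.001  0.001 -1.   ]
[np.float64(1.21), np.float64(-0.07), np.float64(0.0), np.float64(0.0)]
```

Sliding freely (2.9 N). One last centimetre, then a look.

Request:
send_rows:
  series:
    - [0.7,0,0,0,0.5]
    - [0.3,0,0,0,0.5]
    - [0,0,0,0,0.5]

```text
time_s: 6.35
ee_pos: [0.5226, -0.0196, 0.0505]
tcp_rot: [[0.082, 0.997, 0.0], [0.997, -0.082, -0.001], [-0.001, 0.0, -1.0]]
ft_force: [-0.8, -2.3, 2.5]
finger_gap: 0.0109
```

```bash
python3 - <<'E'
from plan import *
p,th=show(); x,y=hw(0,-.026); rows(p,th,[x,y,.0505],85.4,1)
a=eyes.get_image('top');b=eyes.get_image('scene')
crop(a,280,120,130,100,'pics/e1.png',6);crop(b,220,140,170,150,'pics/e2.png',4)
E
```

```text
t 6.35 p [ 0.5226 -0.0196  0.0505] th 85.29 F [-0.8 -2.3  2.5] gap 0.0109 q [ 17.  29. -25. 116.  19.  39. -25.] z [ 0.    -0.001 -1.   ]
[np.float64(0.58), np.float64(-0.1), np.float64(-0.0), np.float64(-0.0)]
```

View pics/e2.png

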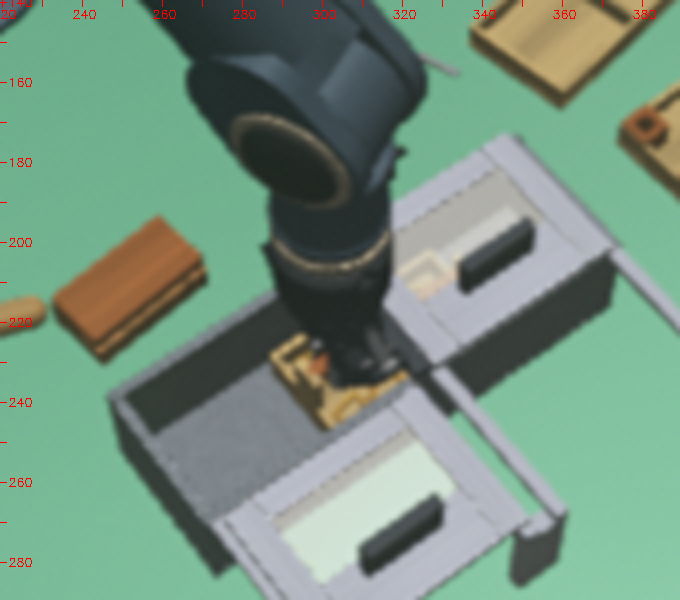

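View pics/e1.png

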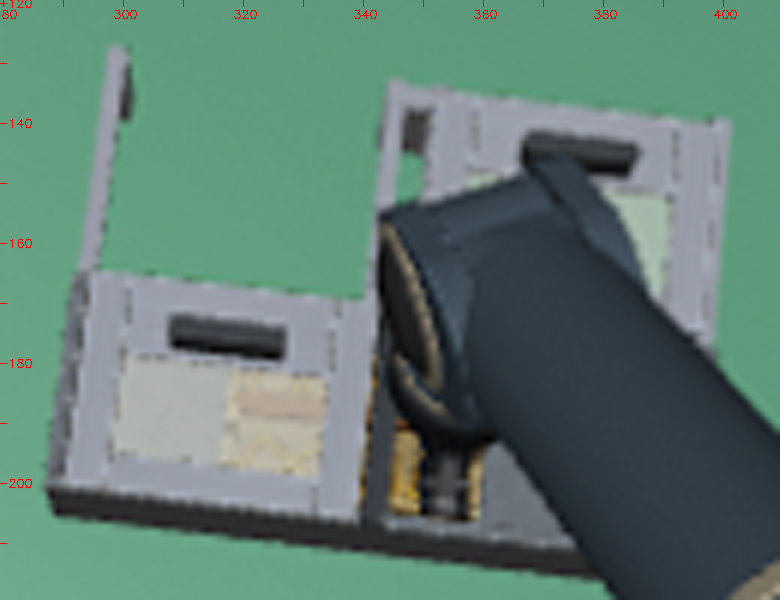

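Request:
send_rows:
  series:
    - [0,0,0,0,4]
    - [0,0,0,0,4]
    - [0,0,-4,0,4]
    - [0,0,-4.5,0,4]
    - [0,0,-3.0,0,5]

```text
time_s: 6.95
ee_pos: [0.5231, -0.018, 0.1676]
tcp_rot: [[0.08, 0.997, 0.002], [0.997, -0.08, 0.001], [0.001, 0.002, -1.0]]
ft_force: [0.5, 0.2, -0.5]
finger_gap: 0.0498
```

```bash
python3 - <<'E'
from plan import *
p,th=show(); x,y=hw(.143,-.085); print(x,y); rows(p,th,[x,y,p[2]],85.4,5)
E
```

```text
t 6.95 p [ 0.5231 -0.018   0.1676] th 85.4 F [ 0.5  0.2 -0.5] gap 0.0498 q [ 22.  19. -30. 111.  12.  52. -19.] z [ 0.002  0.001 -1.   ]
0.6599224710512903 -0.08399465084780784
[np.float64(-1.1), np.float64(2.83), np.float64(-0.0), np.float64(-0.0)]
[np.float64(-1.1), np.float64(2.83), np.float64(-0.0), np.float64(-0.0)]
[np.float64(-1.1), np.float64(2.83), np.float64(-0.0), np.float64(-0.0)]
[np.float64(-1.1), np.float64(2.83), np.float64(-0.0), np.float64(-0.0)]
[np.float64(-1.1), np.float64(2.83), np.float64(-0.0), np.float64(-0.0)]
```

Request:
send_rows:
  series:
    - [-1.1,2.8,0,0,6]
    - [-1.1,2.8,0,0,6]
    - [-1.1,2.8,0,0,6]
    - [-1.1,2.8,0,0,6]
    - [-1.1,2.9,0,0,6]
    - [0,0,0,0,6]

```text
time_s: 7.55
ee_pos: [0.6611, -0.0873, 0.1643]
tcp_rot: [[0.084, 0.996, 0.002], [0.996, -0.084, 0.0], [0.0, 0.002, -1.0]]
ft_force: [-0.6, -0.7, 0.1]
finger_gap: 0.0599
```

```bash
python3 - <<'E'
from plan import *
p,th=show(); x,y=hw(.143,-.085); rows(p,th,[x,y,.103],85.4,1)
a=eyes.get_image('top');b=eyes.get_image('scene')
crop(a,280,120,130,100,'pics/f1.png',6);crop(b,250,190,130,120,'pics/f2.png',5)
E
```

```text
t 7.55 p [ 0.6611 -0.0873  0.1643] th 85.17 F [-0.6 -0.7  0.1] gap 0.0599 q [ 22.  32. -26.  92.  16.  60. -14.] z [ 0.002  0.    -1.   ]
[np.float64(0.31), np.float64(-0.15), np.float64(6.13), np.float64(-0.0)]
```

View pics/f2.png

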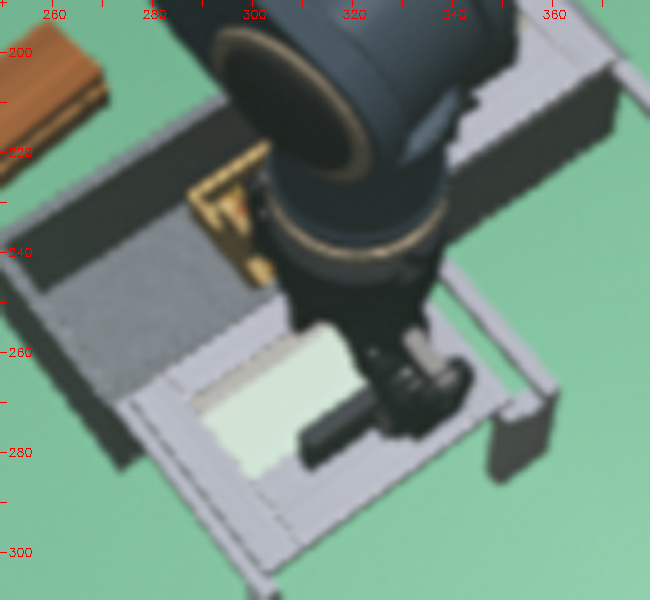

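View pics/f1.png

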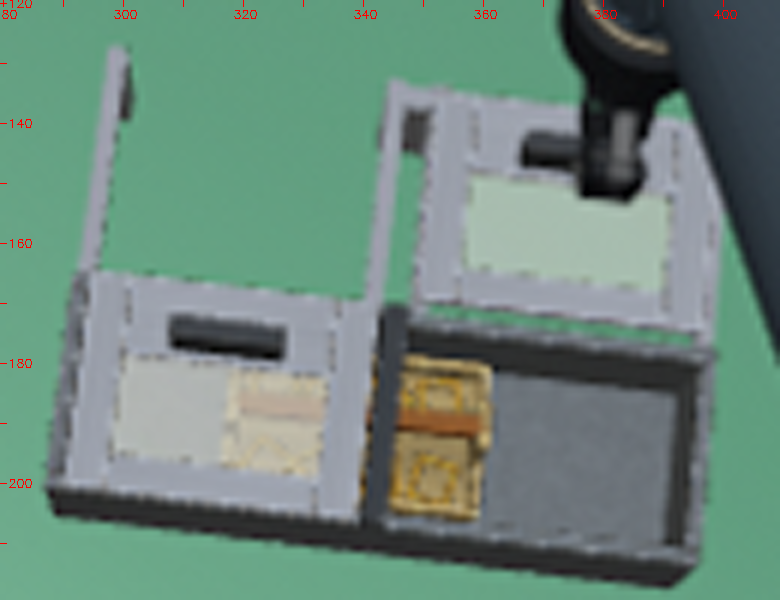

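The hand is above the handle, one finger on each side of the plate. In the top view (348–362, 180–205) the bar runs under the bridge and shows through the inner window. Next: lower, grip, check.

Request:
send_rows:
  series:
    - [0.2,-0.1,2.5,0,6]
    - [0,0,2.4,0,6]
    - [0,0,1.1,0,6]
    - [0,0,0,0,6]
    - [0,0,0,0,0.8]
    - [0,0,0,0,0.8]
    - [0,0,0,0,0.8]
    - [0,0,0,0,0.8]
  squeeze: 40

```text
time_s: 8.45
ee_pos: [0.6585, -0.0829, 0.1067]
tcp_rot: [[0.082, 0.997, 0.002], [0.997, -0.082, 0.0], [0.0, 0.002, -1.0]]
ft_force: [-0.9, 0.1, 3.4]
finger_gap: 0.0111
```

```bash
python3 - <<'E'
from plan import *
p,th=show(); x,y=hw(.025,-.085); rows(p,th,[x,y,p[2]],85.4,1)
d=np.array([p[0]-HP[0],p[1]-HP[1]]);c,s=np.cos(HP[2]),np.sin(HP[2]);print(c*d[0]+s*d[1],-s*d[0]+c*d[1])
E
```

```text
t 8.45 p [ 0.6585 -0.0829  0.1067] th 85.3 F [-0.9  0.1  3.4] gap 0.0111 q [ 21.  35. -25.  95.  18.  54. -15.] z [ 0.002  0.    -1.   ]
[np.float64(-0.11), np.float64(-11.65), np.float64(-0.0), np.float64(-0.0)]
0.14149577034661928 -0.08406648155811669
```

Request:
send_rows:
  series:
    - [0,-1,0,0,0.8]
    - [0,-2,0,0,0.8]
    - [0,-2.2,0,0,0.8]
    - [0,-2.2,0,0,0.8]
    - [0,-2.2,0,0,0.8]
    - [0,-1.5,0,0,0.8]
    - [0,0,0,0,0.8]

```text
time_s: 9.15
ee_pos: [0.5452, -0.0726, 0.1066]
tcp_rot: [[0.081, 0.997, -0.0], [0.997, -0.081, 0.001], [0.001, -0.0, -1.0]]
ft_force: [-1.8, 2.5, 7.1]
finger_gap: 0.0112
```

```bash
cat >> plan.py <<'E'
def hl(p):
    d=np.array([p[0]-HP[0],p[1]-HP[1]]);c,s=np.cos(HP[2]),np.sin(HP[2]);return np.round([c*d[0]+s*d[1],-s*d[0]+c*d[1]],4)
E
python3 - <<'E'
from plan import *
p,th=show(); print(hl(p))
E
```

```text
t 9.15 p [ 0.5452 -0.0726  0.1066] th 85.36 F [-1.8  2.5  7.1] gap 0.0112 q [ 24.  26. -27. 111.  16.  47. -16.] z [-0.     0.001 -1.   ]
[ 0.0278 -0.0828]
```

Request:
send_rows:
  series:
    - [0,-0.3,0,0,0.8]
    - [0,-0.3,0,0,0.8]
    - [0,0,0,0,0.8]

```text
time_s: 9.45
ee_pos: [0.5418, -0.0723, 0.1066]
tcp_rot: [[0.081, 0.997, 0.003], [0.997, -0.081, 0.001], [0.001, 0.003, -1.0]]
ft_force: [0.4, 2.7, 8.3]
finger_gap: 0.011
```

Request:
send_rows:
  series:
    - [0,-0.3,0,0,0.8]
    - [0,-0.3,0,0,0.8]
    - [0,0,0,0,0.8]

```text
time_s: 9.75
ee_pos: [0.5391, -0.072, 0.1067]
tcp_rot: [[0.081, 0.997, 0.01], [0.997, -0.081, 0.002], [0.002, 0.01, -1.0]]
ft_force: [9.9, 2.8, -0.6]
finger_gap: 0.0111
```

It has reached the end stop (9.9 N). I'll release, rise and look.

Request:
send_rows:
  series:
    - [0,0,0,0,6]
    - [0,0,0,0,6]
    - [0,0,-3,0,6]
    - [0,0,-3.5,0,6]
    - [4,0,0,0,6]
    - [4,0,0,0,6]
    - [4,0,0,0,6]
    - [4,0,0,0,6]

```text
time_s: 10.55
ee_pos: [0.547, 0.0869, 0.1698]
tcp_rot: [[0.081, 0.997, -0.002], [0.997, -0.081, -0.002], [-0.002, -0.002, -1.0]]
ft_force: [0.9, 0.2, -0.2]
finger_gap: 0.06
```

```bash
python3 - <<'E'
from plan import *
from ov import *
p,th=show(); print(hl(p)); x,y=hw(.024,.085); rows(p,th,[x,y,p[2]],85.4,1)
a=eyes.get_image('top');b=eyes.get_image('scene')
cv2.imwrite('pics/g1r.png',a[:,:,::-1]);cv2.imwrite('pics/g2r.png',b[:,:,::-1])
overlay(a,'top',hatchpolys(HP,0,0),280,120,130,100,6,'pics/g1.png');overlay(b,'scene',hatchpolys(HP,0,0),230,160,170,150,4,'pics/g2.png')
E
```

```text
t 10.55 p [0.547  0.0869 0.1698] th 85.33 F [ 0.9  0.2 -0.2] gap 0.06 q [ 11.  22. -31. 107.  14.  55. -31.] z [-0.002 -0.002 -1.   ]
[0.0167 0.0763]
[np.float64(0.88), np.float64(0.73), np.float64(-0.0), np.float64(-0.0)]
```

View pics/g2.png

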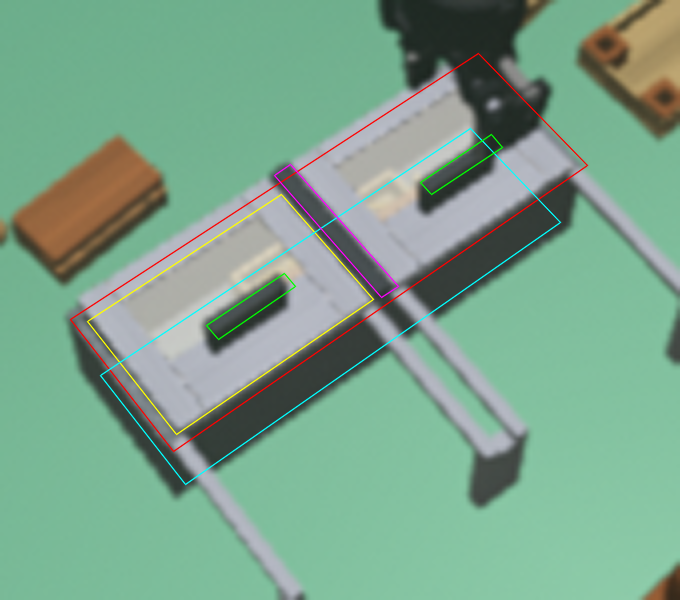

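View pics/g1.png

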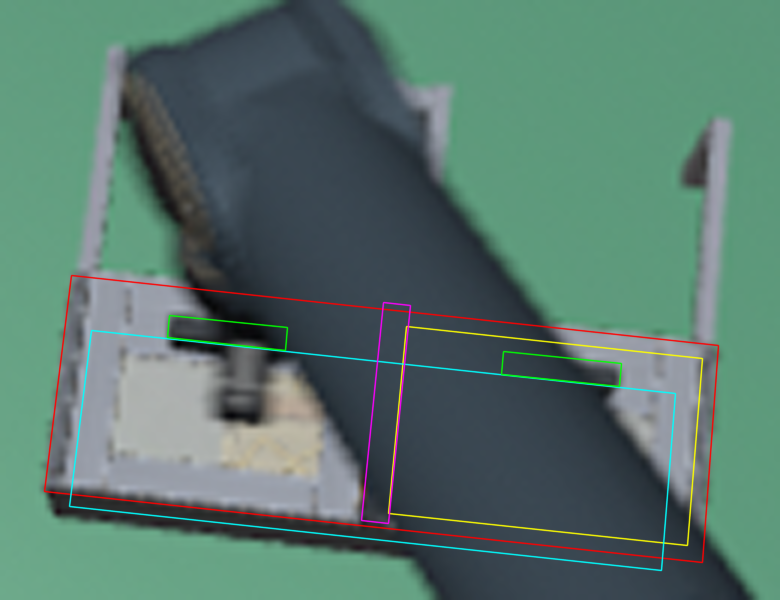

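The outer door looks shut: its handle has the same offset from the overlay as the shut inner one. Now the inner handle.

Request:
send_rows:
  series:
    - [0.5,0.7,1,0,6]
    - [0,0,2.5,0,6]
    - [0,0,2.3,0,6]
    - [0,0,0.5,0,6]
    - [0,0,0,0,0.8]
    - [0,0,0,0,0.8]
    - [0,0,0,0,0.8]
    - [0,0,0,0,0.8]

```text
time_s: 11.45
ee_pos: [0.556, 0.0908, 0.1085]
tcp_rot: [[0.082, 0.997, 0.002], [0.997, -0.082, -0.0], [0.0, 0.002, -1.0]]
ft_force: [-0.4, -0.4, 3.1]
finger_gap: 0.0111
```

```bash
python3 - <<'E'
from plan import *
p,th=show(); print(hl(p))
E
```

```text
t 11.45 p [0.556  0.0908 0.1085] th 85.29 F [-0.4 -0.4  3.1] gap 0.0111 q [  9.  27. -29. 109.  18.  48. -34.] z [ 0.002 -0.    -1.   ]
[0.0254 0.0809]
```

Request:
send_rows:
  series:
    - [0,1,0,0,0.8]
    - [0,2,0,0,0.8]
    - [0,2.2,0,0,0.8]
    - [0,2.2,0,0,0.8]
    - [0,2.2,0,0,0.8]
    - [0,1.5,0,0,0.8]
    - [0,0.6,0,0,0.8]
    - [0,0,0,0,0.8]

```text
time_s: 12.25
ee_pos: [0.6742, 0.08, 0.1085]
tcp_rot: [[0.083, 0.997, 0.004], [0.997, -0.083, -0.001], [-0.001, 0.004, -1.0]]
ft_force: [2.1, -2.7, 3.6]
finger_gap: 0.0111
```

```bash
python3 - <<'E'
from plan import *
p,th=show(); print(hl(p))
E
```

```text
t 12.25 p [0.6742 0.08   0.1085] th 85.24 F [ 2.1 -2.7  3.6] gap 0.0111 q [  8.  36. -27.  93.  19.  55. -31.] z [ 0.004 -0.001 -1.   ]
[0.144  0.0796]
```

Travel is 118.6 mm so far. I'll push a little further to the stop.

Request:
send_rows:
  series:
    - [0,0.3,0,0,0.8]
    - [0,0.3,0,0,0.8]
    - [0,0,0,0,0.8]

```text
time_s: 12.55
ee_pos: [0.6784, 0.0796, 0.1085]
tcp_rot: [[0.082, 0.997, 0.001], [0.997, -0.082, -0.002], [-0.002, 0.001, -1.0]]
ft_force: [-0.2, -4.1, 5.6]
finger_gap: 0.0108
```

Request:
send_rows:
  series:
    - [0,0.2,0,0,0.8]
    - [0,0.2,0,0,0.8]
    - [0,0,0,0,0.8]

```text
time_s: 12.85
ee_pos: [0.6785, 0.0796, 0.1085]
tcp_rot: [[0.082, 0.997, -0.007], [0.997, -0.082, -0.003], [-0.004, -0.007, -1.0]]
ft_force: [-11.6, -4.5, 12.7]
finger_gap: 0.011
```

Against the stop, so fully open. Release, rise, and move over the inner bay.

Request:
send_rows:
  series:
    - [0,0,0,0,6]
    - [0,0,0,0,6]
    - [0,0,-3.5,0,6]
    - [0,0,-3.5,0,6]
    - [0,-4,0,0,4]
    - [0,-4.5,0,0,4]
    - [0,-4.5,0,0,4]
    - [0,-2,0,0,4]

```text
time_s: 13.65
ee_pos: [0.5284, 0.0937, 0.177]
tcp_rot: [[0.078, 0.997, -0.002], [0.997, -0.078, -0.001], [-0.001, -0.002, -1.0]]
ft_force: [1.2, 0.3, 0.4]
finger_gap: 0.0402
```

```bash
python3 - <<'E'
from plan import *
from ov import *
p,th=show(); print(hl(p))
a=eyes.get_image('top');b=eyes.get_image('scene')
cv2.imwrite('pics/i1r.png',a[:,:,::-1]);cv2.imwrite('pics/i2r.png',b[:,:,::-1])
overlay(a,'top',hatchpolys(HP,0,.125),280,120,130,100,6,'pics/i1.png');overlay(b,'scene',hatchpolys(HP,0,.125),230,160,190,150,4,'pics/i2.png')
E
```

```text
t 13.65 p [0.5284 0.0937 0.177 ] th 85.53 F [1.2 0.3 0.4] gap 0.0402 q [ 11.  21. -32. 109.  13.  55. -31.] z [-0.002 -0.001 -1.   ]
[-0.0024  0.0816]
```

View pics/i2.png

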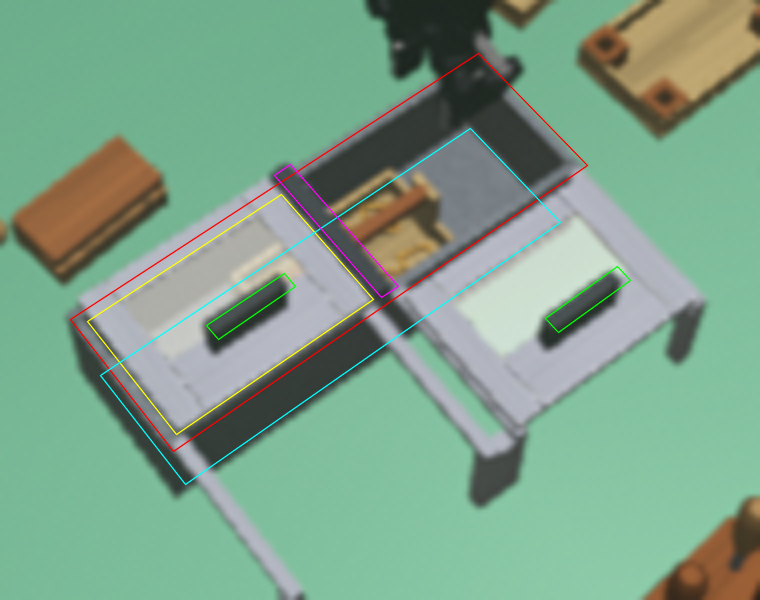

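View pics/i1.png

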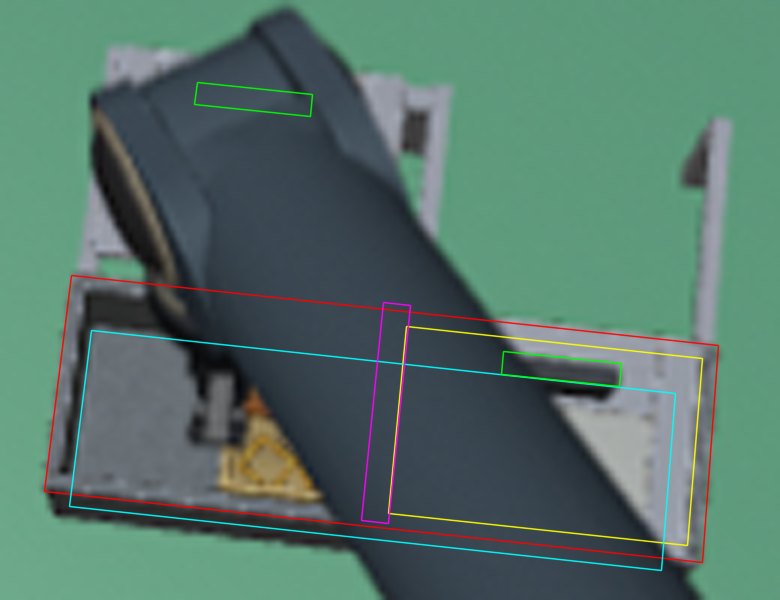

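```bash
python3 - <<'E'
from plan import *
for uv in [(334.5,206.5),(338,203)]:
    w=unp('scene',[uv],.076)[0]; print(w,hl(w))
crop('pics/i2r.png',300,185,60,50,'pics/i3.png',12)
E
```

```text
[0.52875058 0.08587541 0.076     ] [-0.0014  0.0738]
[0.52707649 0.10058296 0.076     ] [-0.0042  0.0883]
```

View pics/i3.png

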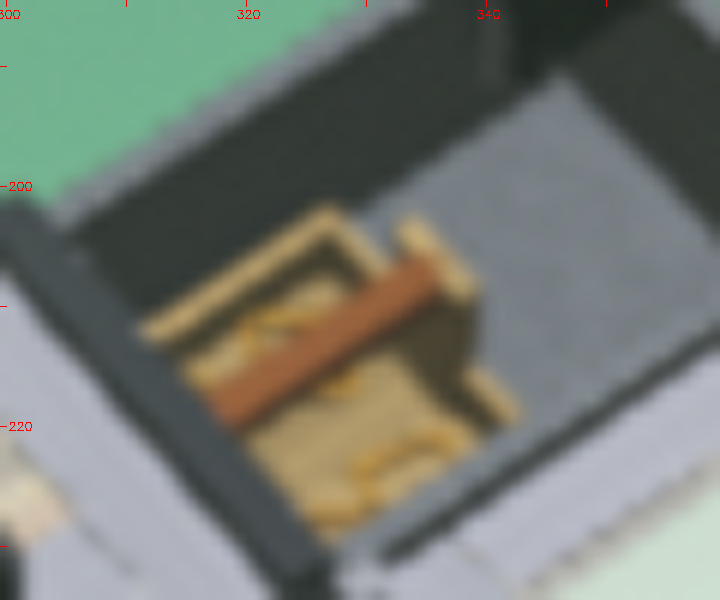

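Request:
send_rows:
  series:
    - [-2.1,0.1,2,0,4]
    - [0,0,4,0,4]
    - [0,0,3.5,0,4]
    - [0,0,2,0,4]
    - [0,0,1,0,4]
    - [0,0,0,0,4]

```text
time_s: 14.35
ee_pos: [0.5319, 0.0718, 0.0511]
tcp_rot: [[0.081, 0.997, -0.002], [0.997, -0.081, 0.0], [0.0, -0.002, -1.0]]
ft_force: [1.0, -0.8, -1.2]
finger_gap: 0.0402
```

```bash
python3 - <<'E'
from plan import *
p,th=show(); print(hl(p))
crop(eyes.get_image('scene'),270,160,110,90,'pics/j2.png',7)
E
```

```text
t 14.35 p [0.5319 0.0718 0.0511] th 85.36 F [ 1.  -0.8 -1.2] gap 0.0402 q [  9.  30. -27. 114.  21.  40. -36.] z [-0.002  0.    -1.   ]
[0.0029 0.0601]
```

View pics/j2.png

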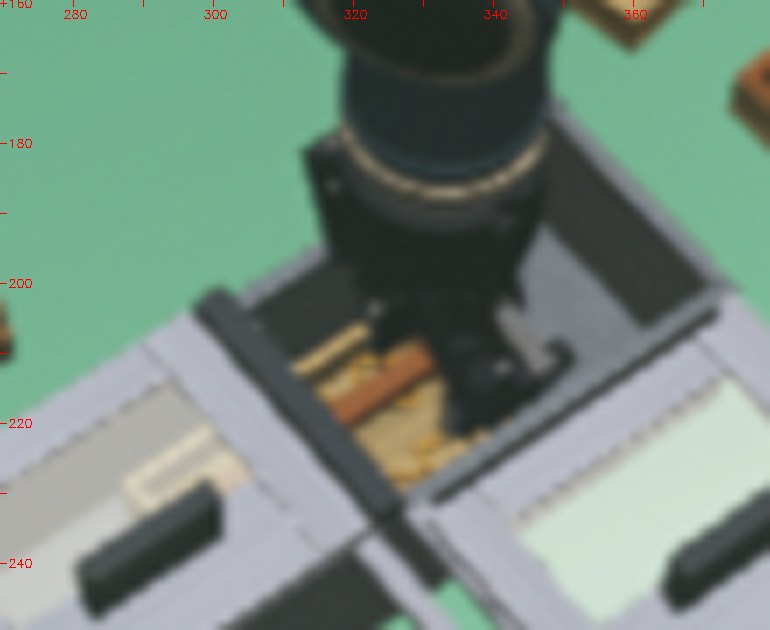

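Request:
send_rows:
  series:
    - [0,-0.2,0,0,0.5]
    - [0,0,0,0,0.5]
    - [0,0,0,0,0.5]
    - [1.5,0,0,0,0.5]
    - [2,0,0,0,0.5]
    - [2,0,0,0,0.5]
    - [1,0,0,0,0.5]
    - [0,0,0,0,0.5]
  squeeze: 60

```text
time_s: 15.2
ee_pos: [0.5364, 0.1388, 0.0537]
tcp_rot: [[0.08, 0.997, 0.004], [0.997, -0.08, 0.002], [0.002, 0.004, -1.0]]
ft_force: [0.4, 0.8, 4.9]
finger_gap: 0.0111
```

```bash
python3 - <<'E'
from plan import *
p,th=show(); print(hl(p))
crop(eyes.get_image('top'),280,150,80,70,'pics/k1.png',9)
crop(eyes.get_image('scene'),270,160,110,90,'pics/k2.png',7)
E
```

```text
t 15.2 p [0.5364 0.1388 0.0537] th 85.44 F [0.4 0.8 4.9] gap 0.0111 q [  2.  31. -27. 112.  21.  41. -42.] z [ 0.004  0.002 -1.   ]
[0.002  0.1271]
```

View pics/k2.png

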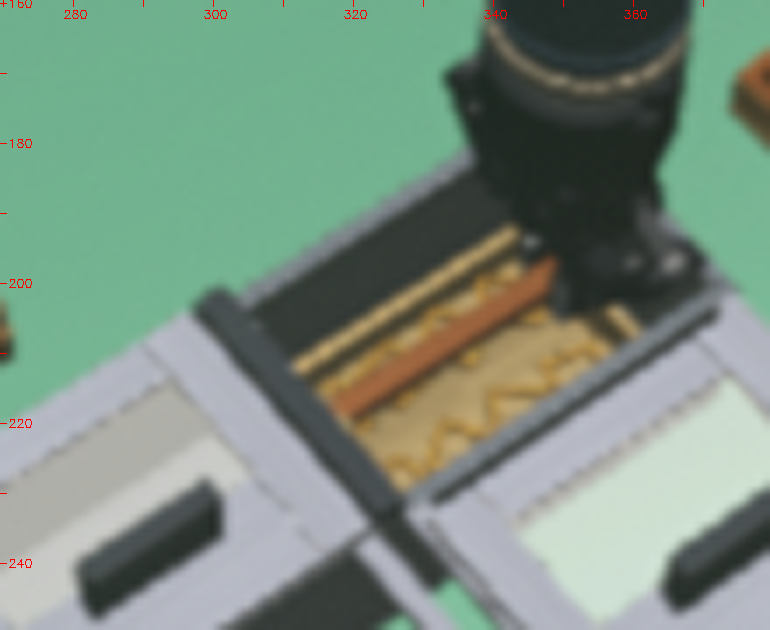

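View pics/k1.png

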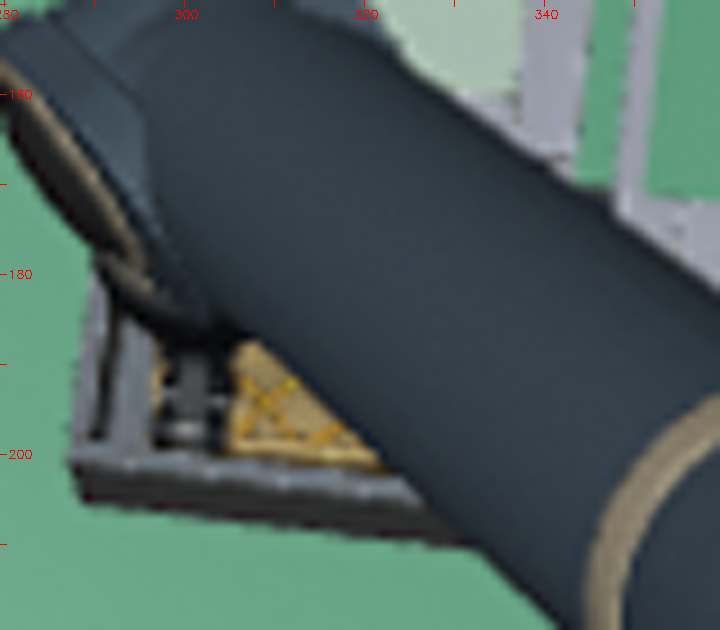

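Request:
send_rows:
  series:
    - [0.8,0,0,0,0.5]
    - [0.4,0,0,0,0.5]
    - [0,0,0,0,0.5]

```text
time_s: 15.6
ee_pos: [0.537, 0.1449, 0.0536]
tcp_rot: [[0.083, 0.997, 0.001], [0.997, -0.083, -0.006], [-0.006, 0.001, -1.0]]
ft_force: [-2.2, -6.0, 12.7]
finger_gap: 0.0106
```

```bash
python3 - <<'E'
from plan import *
p,th=show(); print(hl(p))
crop(eyes.get_image('top'),280,150,80,70,'pics/l1.png',9)
crop(eyes.get_image('scene'),270,160,110,90,'pics/l2.png',7)
E
```

```text
t 15.6 p [0.537  0.1449 0.0536] th 85.24 F [-2.2 -6.  12.7] gap 0.0106 q [  1.  31. -27. 112.  21.  42. -43.] z [ 0.001 -0.006 -1.   ]
[0.0022 0.1333]
```

View pics/l2.png

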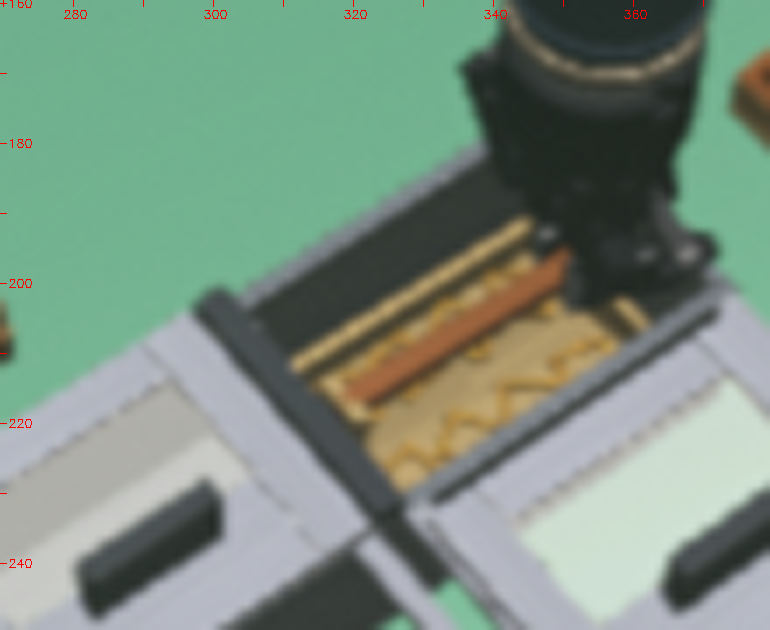

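View pics/l1.png

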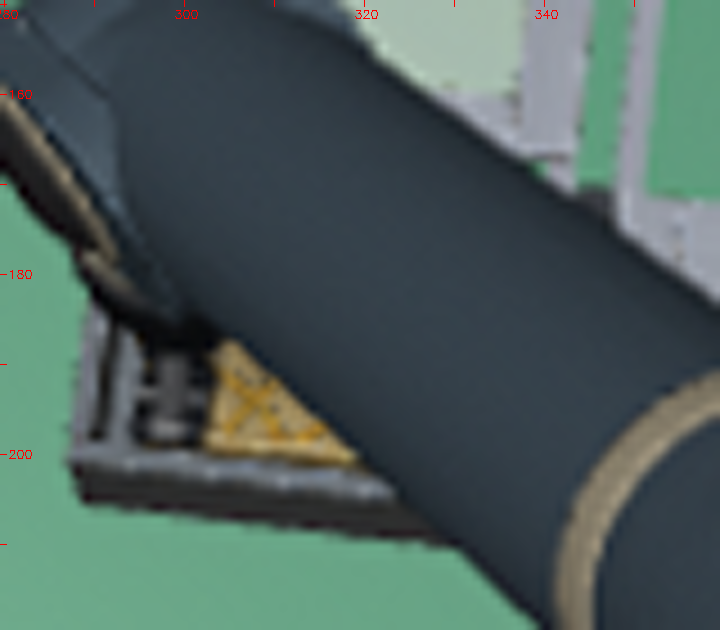

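```bash
python3 - <<'E'
from plan import *
for c in [(350,402),(335,390)]:
    uv=(270+c[0]/7-.5,160+c[1]/7-.5); print(hl(unp('scene',[uv],.076)[0]))
# check scene bias w/ known: bridge end and trough inner corner
uv=(270+214/7-.5,160+290/7-.5); print('bridge -x,+y? corner',hl(unp('scene',[uv],.1)[0]))
uv=(270+240/7-.5,160+302/7-.5); print('bridge -x+y',hl(unp('scene',[uv],.1)[0]))
uv=(270+412/7-.5,160+505/7-.5); print('bridge +x+y',hl(unp('scene',[uv],.1)[0]))
E
```

```text
[-0.0005  0.0216]
[-0.0082  0.0202]
bridge -x,+y? corner [-0.0604  0.002 ]
bridge -x+y [-0.0501  0.0067]
bridge +x+y [0.0586 0.0044]
```

The tote is clear of the bridge: the bar's rear end is at hatch y ≈ +0.022, so its centre is ≈ 0.085. I'll regrip at mid-bar for a balanced lift.

Request:
send_rows:
  series:
    - [0,0,0,0,4]
    - [0,0,0,0,4]
    - [-1.5,-0.1,0,0,4]
    - [-2.3,-0.1,0,0,4]
    - [-1.3,0,0,0,4]
    - [0,0,0,0,4]

```text
time_s: 16.3
ee_pos: [0.5295, 0.0948, 0.0518]
tcp_rot: [[0.085, 0.996, -0.001], [0.996, -0.085, -0.002], [-0.002, -0.001, -1.0]]
ft_force: [-0.3, 0.5, 0.1]
finger_gap: 0.0404
```

```bash
python3 - <<'E'
from plan import *
p,th=show(); print(hl(p))
crop(eyes.get_image('scene'),270,160,110,90,'pics/m2.png',7)
E
```

```text
t 16.3 p [0.5295 0.0948 0.0518] th 85.12 F [-0.3  0.5  0.1] gap 0.0404 q [  7.  30. -27. 114.  21.  40. -39.] z [-0.001 -0.002 -1.   ]
[-0.0013  0.0828]
```

View pics/m2.png

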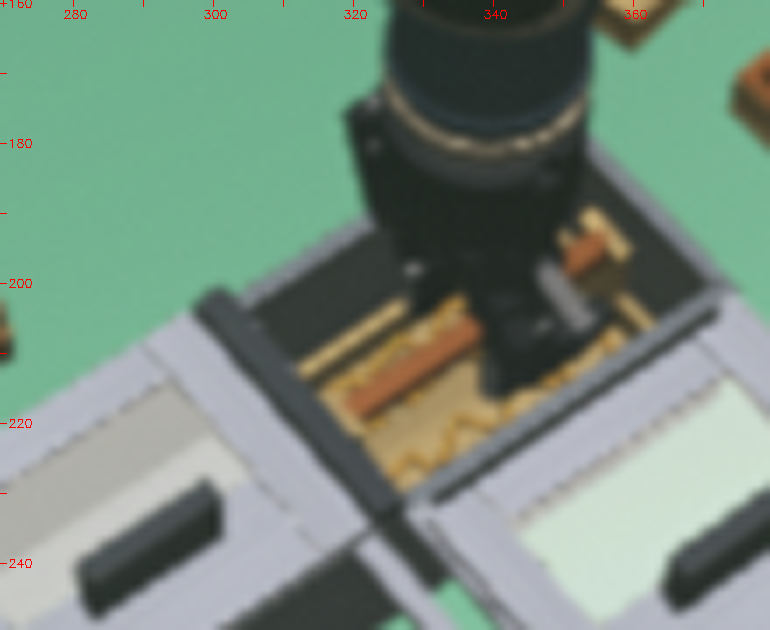

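Request:
send_rows:
  series:
    - [0,0,0,0,0.5]
    - [0,0,0,0,0.5]
    - [0,0,0,0,0.5]
    - [0,0,-0.5,0,0.5]
    - [0,0,-2,0,0.5]
    - [0,0,-2.5,0,0.5]

```text
time_s: 16.95
ee_pos: [0.5282, 0.0979, 0.1016]
tcp_rot: [[0.08, 0.997, -0.004], [0.997, -0.08, -0.001], [-0.001, -0.004, -1.0]]
ft_force: [-0.4, 1.3, -3.3]
finger_gap: 0.0108
```

```bash
python3 - <<'E'
from plan import *
p,th=show(); print(hl(p))
crop(eyes.get_image('scene'),270,150,110,90,'pics/n2.png',7)
E
```

```text
t 16.95 p [0.5282 0.0979 0.1016] th 85.41 F [-0.4  1.3 -3.3] gap 0.0108 q [  8.  26. -30. 112.  18.  46. -36.] z [-0.004 -0.001 -1.   ]
[-0.0029  0.0858]
```

View pics/n2.png

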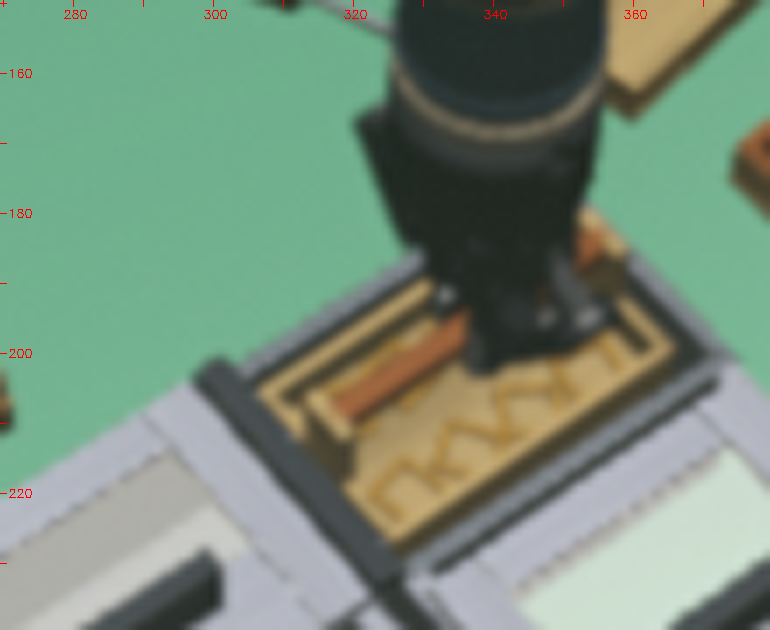

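Request:
send_rows:
  series:
    - [0.2,0,-1,0,0.5]
    - [0,0,-2,0,0.5]
    - [0,0,-3,0,0.5]
    - [0,0,-3,0,0.5]
    - [0,0,-1,0,0.5]
    - [0,0,0,0,0.5]
    - [0,0,0,0,0.5]

```text
time_s: 17.7
ee_pos: [0.5289, 0.0996, 0.2007]
tcp_rot: [[0.081, 0.997, -0.003], [0.997, -0.081, -0.001], [-0.001, -0.003, -1.0]]
ft_force: [0.2, -0.3, -2.7]
finger_gap: 0.0104
```

```bash
python3 - <<'E'
from plan import *
p,th=show(); print(hl(p))
rows(p,th,[.5453,.3502,p[2]],88,7)
a=eyes.get_image('top');b=eyes.get_image('scene')
cv2.imwrite('pics/p1r.png',a[:,:,::-1]);cv2.imwrite('pics/p2r.png',b[:,:,::-1])
crop(a,270,140,100,80,'pics/p1.png',7)
crop(b,270,130,110,90,'pics/p2.png',7)
E
```

```text
t 17.7 p [0.5289 0.0996 0.2007] th 85.36 F [ 0.2 -0.3 -2.7] gap 0.0104 q [ 11.  19. -33. 107.  12.  58. -31.] z [-0.003 -0.001 -1.   ]
[-0.0023  0.0875]
[np.float64(3.59), np.float64(-0.06), np.float64(-0.0), np.float64(-0.01)]
[np.float64(3.59), np.float64(-0.03), np.float64(-0.0), np.float64(-0.01)]
[np.float64(3.59), np.float64(-0.01), np.float64(-0.0), np.float64(-0.01)]
[np.float64(3.59), np.float64(0.01), np.float64(-0.0), np.float64(-0.01)]
[np.float64(3.59), np.float64(0.04), np.float64(-0.0), np.float64(-0.01)]
[np.float64(3.59), np.float64(0.06), np.float64(-0.0), np.float64(-0.01)]
[np.float64(3.59), np.float64(0.08), np.float64(-0.0), np.float64(-0.01)]
```

View pics/p2.png

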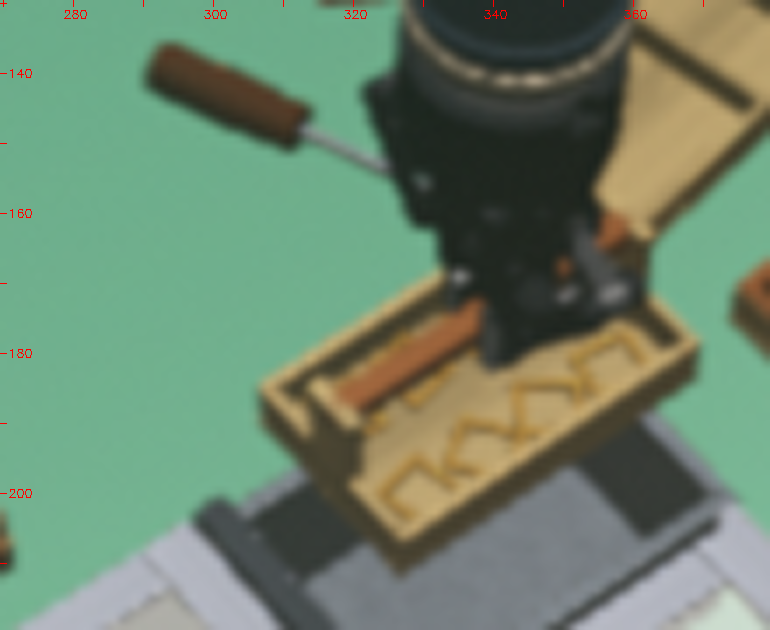

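View pics/p1.png

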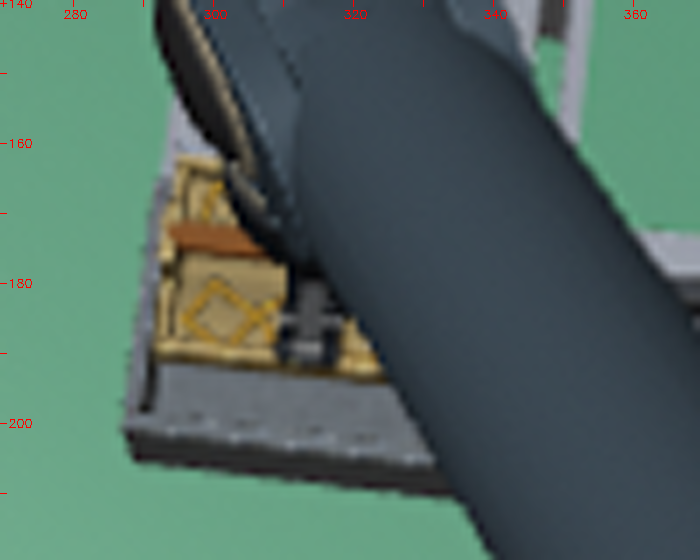

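```bash
cat > m2.py <<'E'
from fit import *
z=.155+.036
o=[('scene',L,u) for L,u in zip([(-.042,-.07,z),(.042,-.07,z),(.042,.07,z)],px((270,130),7,[(260,387),(403,543),(701,342)]))]
o+=[('top',L,u) for L,u in zip([(.042,.07,z),(-.042,.07,z)],px((270,140),7,[(180,157),(156,352)]))]
fit('tote',o,[.53,.1,-.08])
E
python3 m2.py
python3 - <<'E'
from ov import *
tp=[.5289,.0996,np.radians(-4.6)]
overlay('pics/p2r.png','scene',totepolys(tp,.155),270,130,110,90,7,'pics/q2.png')
overlay('pics/p1r.png','top',totepolys(tp,.155),270,140,100,80,7,'pics/q1.png')
E
```

```text
tote ('top', 'scene') [0.5294 0.0939] yaw -4.57
[[0.0, 0.1], [-0.0, 0.3], [-0.3, -0.2], [-0.0, 0.3], [0.6, 0.1]]
tote ('top',) [0.53   0.0939] yaw -4.55
[[0.0, -0.1], [-0.0, 0.1]]
tote ('scene',) [0.5289 0.0938] yaw -4.24
[[-0.4, -0.1], [-0.0, 0.2], [0.4, -0.2]]
```

View pics/q2.png

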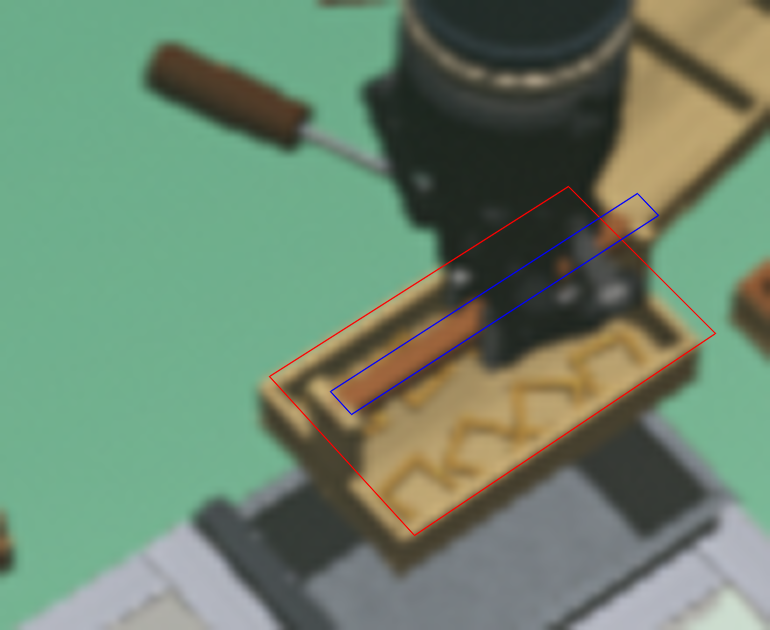

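View pics/q1.png

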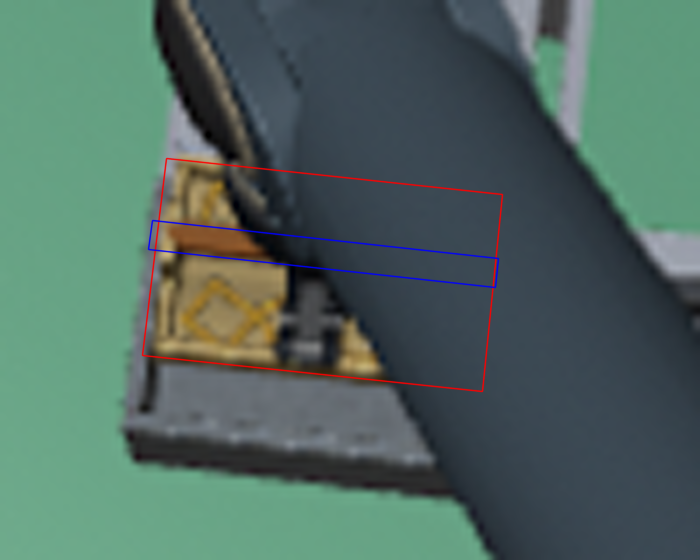

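```bash
python3 - <<'E'
from plan import *
print(unp('top',[(247,150)],0),unp('scene',[(434,180)],.13))
p,th=show(); rows(p,th,[.545,.3559,p[2]],88,7)
E
```

```text
[[0.6698064  0.33607255 0.        ]] [[0.67019267 0.31740022 0.13      ]]
t 17.8 p [0.5288 0.0995 0.2004] th 85.36 F [ 0.6 -0.  -2.9] gap 0.0107 q [ 11.  19. -33. 107.  12.  58. -31.] z [-0.004 -0.001 -1.   ]
[np.float64(3.67), np.float64(-0.07), np.float64(-0.0), np.float64(-0.01)]
[np.float64(3.67), np.float64(-0.04), np.float64(-0.0), np.float64(-0.01)]
[np.float64(3.67), np.float64(-0.02), np.float64(-0.0), np.float64(-0.01)]
[np.float64(3.67), np.float64(0.01), np.float64(-0.0), np.float64(-0.01)]
[np.float64(3.67), np.float64(0.03), np.float64(-0.0), np.float64(-0.01)]
[np.float64(3.67), np.float64(0.05), np.float64(-0.0), np.float64(-0.01)]
[np.float64(3.67), np.float64(0.08), np.float64(-0.0), np.float64(-0.01)]
```

Request:
send_rows:
  series:
    - [2.5,0,0,-0.01,0.5]
    - [3.8,0,0,-0.01,0.5]
    - [3.8,0,0,-0.01,0.5]
    - [3.8,0,0,-0.01,0.5]
    - [3.8,0,0,-0.005,0.5]
    - [3.8,0,0,0,0.5]
    - [2.5,0,0,0,0.5]
    - [1.5,0,0,0,0.5]

```text
time_s: 18.6
ee_pos: [0.5419, 0.3571, 0.2005]
tcp_rot: [[0.033, 0.999, -0.003], [0.999, -0.033, -0.0], [-0.0, -0.003, -1.0]]
ft_force: [-0.4, 0.0, -3.9]
finger_gap: 0.0108
```

Request:
send_rows:
  series:
    - [0,0,1,0,0.5]
    - [0,0,2,0,0.5]
    - [0,0,2,0,0.5]
    - [0,0,1,0,0.5]
    - [0,0,0,0,0.5]

```text
time_s: 19.1
ee_pos: [0.5429, 0.3517, 0.1397]
tcp_rot: [[0.038, 0.999, -0.004], [0.999, -0.038, -0.004], [-0.004, -0.003, -1.0]]
ft_force: [-0.8, 0.1, -2.7]
finger_gap: 0.0107
```

```bash
python3 - <<'E'
from plan import *
p,th=show(); rows(p,th,[.545,.3559,.108],88,1)
a=eyes.get_image('top');b=eyes.get_image('scene')
cv2.imwrite('pics/r1r.png',a[:,:,::-1]);cv2.imwrite('pics/r2r.png',b[:,:,::-1])
crop(a,195,145,90,70,'pics/r1.png',8)
crop(b,350,120,110,90,'pics/r2.png',7)
E
```

```text
t 19.1 p [0.5429 0.3517 0.1397] th 87.83 F [-0.8  0.1 -2.7] gap 0.0107 q [-14.  33. -33.  96.  20.  58. -56.] z [-0.004 -0.004 -1.   ]
[np.float64(0.43), np.float64(0.19), np.float64(3.17), np.float64(-0.0)]
```

View pics/r2.png

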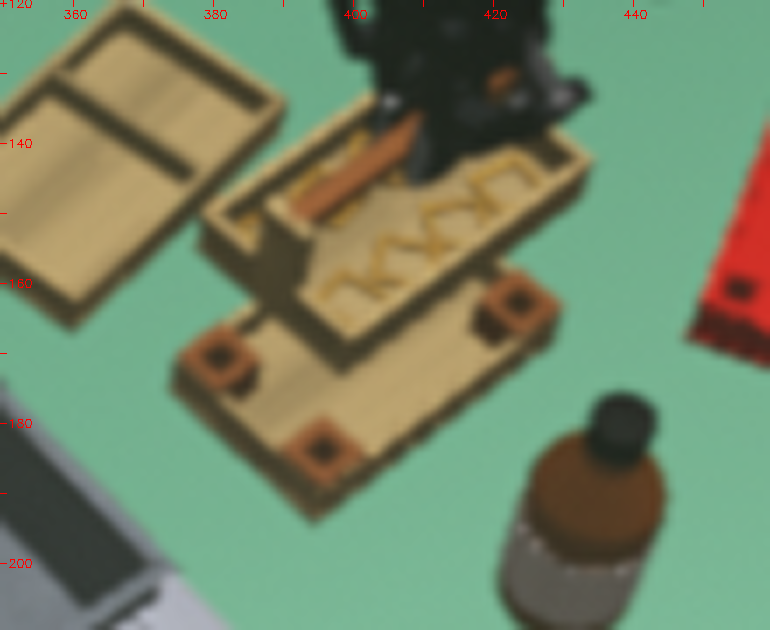

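View pics/r1.png

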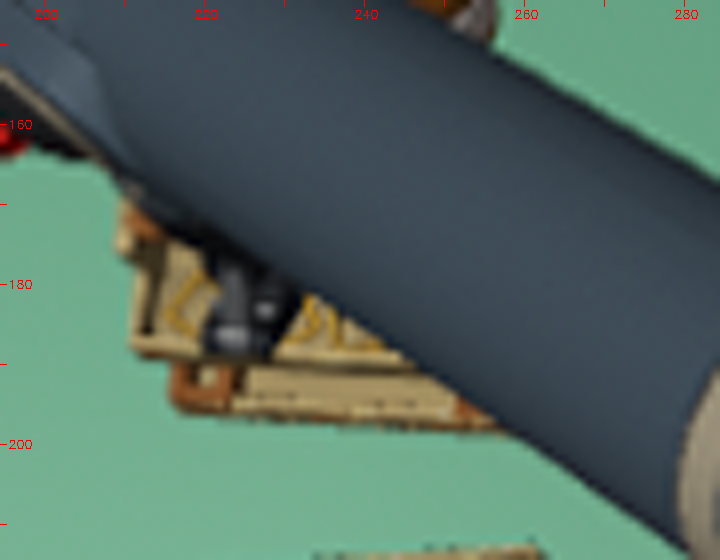

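```bash
cat > m3.py <<'E'
from fit import *
z=.094+.036
o=[('scene',L,u) for L,u in zip([(-.042,-.07,z),(.042,-.07,z),(.042,.07,z)],px((350,120),7,[(198,216),(344,342),(594,155)]))]
o+=[('top',L,u) for L,u in zip([(-.042,.07,z)],px((195,145),8,[(130,340)]))]
fit('tote',o,[.54,.345,-.04])
S=[(.031,.059,.03),(.031,-.059,.03),(-.031,-.059,.03)]
o=[('scene',L,u) for L,u in zip(S,px((350,120),7,[(518,302),(322,450),(218,357)]))]
fit('tray',o,[.54,.345,-.04])
E
python3 m3.py
```

```text
tote ('top', 'scene') [0.5434 0.3461] yaw -2.55
[[-0.3, 1.4], [-0.0, -0.5], [0.3, 0.6], [0.0, 1.3]]
tote ('top',) [0.548  0.3456] yaw -2.33
[[0.0, 0.0]]
tote ('scene',) [0.5416 0.3469] yaw -1.42
[[-0.2, -0.5], [0.6, 0.2], [-0.4, 0.4]]
tray ('top', 'scene') [0.5442 0.3498] yaw -2.05
[[0.0, -0.0], [-0.0, 0.1], [-0.0, -0.0]]
tray ('scene',) [0.5442 0.3498] yaw -2.05
[[0.0, -0.0], [-0.0, 0.1], [-0.0, -0.0]]
```

Request:
send_rows:
  series:
    - [0.4,0.2,1,0,0.5]
    - [0,0,2,0,0.5]
    - [0,0,1.5,0,0.5]
    - [0,0,0.8,0,0.5]
    - [0,0,0,0,0.5]
    - [0,0,0,0,0.5]

```text
time_s: 19.8
ee_pos: [0.5458, 0.3589, 0.0896]
tcp_rot: [[0.036, 0.999, 0.001], [0.999, -0.036, 0.001], [0.001, 0.0, -1.0]]
ft_force: [0.4, 0.2, -2.7]
finger_gap: 0.0106
```

```bash
python3 - <<'E'
from plan import *
from ov import *
p,th=show(); rows(p,th,[.545,.3559,.066],88,1)
a=eyes.get_image('top');b=eyes.get_image('scene')
cv2.imwrite('pics/s1r.png',a[:,:,::-1]);cv2.imwrite('pics/s2r.png',b[:,:,::-1])
yaw=np.radians(th-90); tp=[p[0]+.0005+.0057*np.sin(yaw),p[1]-.0057,yaw]; print(tp)
pins=[]
for x in(-.031,.031):
    for y in(-.059,.059): pins.append((tp,rect(x-.002,x+.002,y-.002,y+.002,p[2]-.0458),(0,255,0)))
overlay(b,'scene',totepolys(tp,p[2]-.0458)+pins,350,120,110,90,7,'pics/s2.png')
overlay(a,'top',totepolys(tp,p[2]-.0458)+pins,195,145,90,70,8,'pics/s1.png')
E
```

```text
t 19.8 p [0.5458 0.3589 0.0896] th 87.94 F [ 0.4  0.2 -2.7] gap 0.0106 q [-16.  37. -31.  97.  23.  53. -58.] z [ 0.001  0.001 -1.   ]
[np.float64(-0.3), np.float64(-0.07), np.float64(2.36), np.float64(-0.0)]
[np.float64(0.5460614928416188), np.float64(0.35318785657791896), np.float64(-0.03587218398362707)]
```

View pics/s2.png

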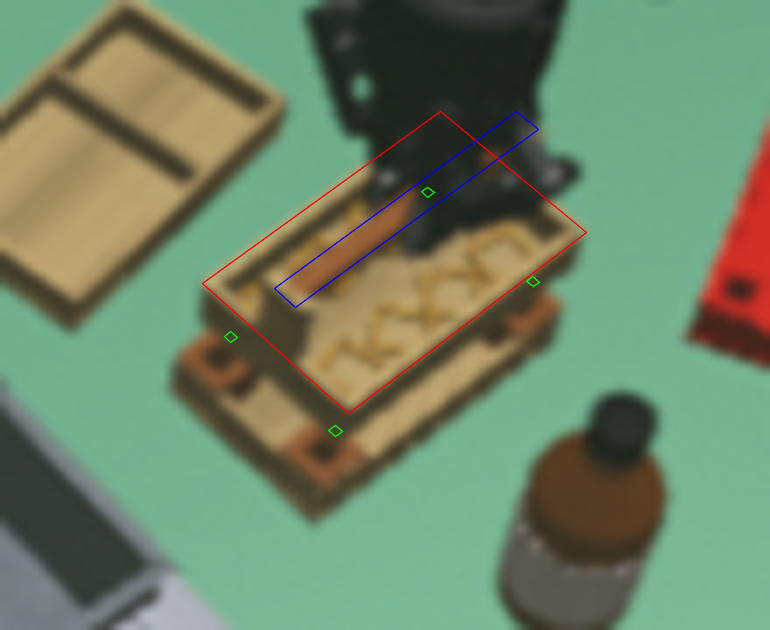

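View pics/s1.png

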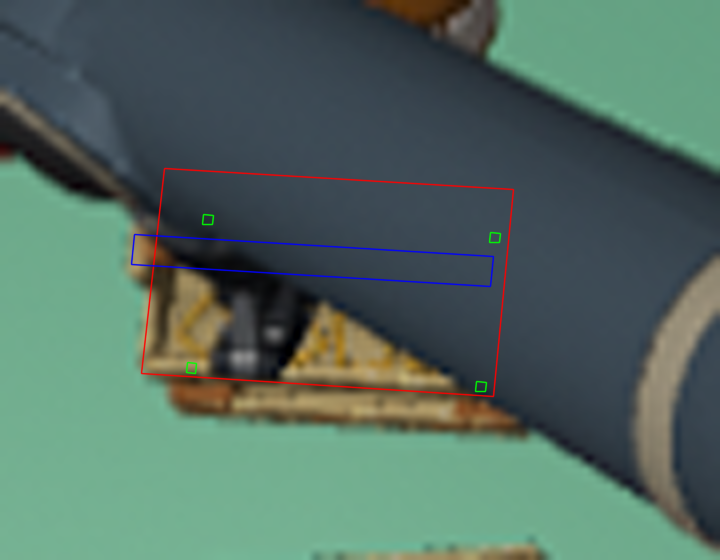

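Request:
send_rows:
  series:
    - [-0.3,-0.1,0.3,0,0.5]
    - [0,0,0.2,0,0.5]
    - [0,0,0,0,0.5]

```text
time_s: 20.2
ee_pos: [0.5443, 0.3551, 0.0841]
tcp_rot: [[0.036, 0.999, -0.0], [0.999, -0.036, -0.001], [-0.001, -0.0, -1.0]]
ft_force: [0.1, 1.2, -1.4]
finger_gap: 0.0106
```

```bash
python3 - <<'E'
from plan import *
p,th=show(); rows(p,th,[.545,.3559,.066],88,1)
E
```

```text
t 20.2 p [0.5443 0.3551 0.0841] th 87.92 F [ 0.1  1.2 -1.4] gap 0.0106 q [-15.  37. -31.  98.  23.  52. -58.] z [-0.    -0.001 -1.   ]
[np.float64(0.08), np.float64(0.06), np.float64(1.81), np.float64(-0.0)]
```

Aligned to within 1 mm. Descend slowly into the sockets.

Request:
send_rows:
  series:
    - [0.05,0.05,0.4,0,0.5]
    - [0,0,0.3,0,0.5]
    - [0,0,0.3,0,0.5]
    - [0,0,0,0,0.5]

```text
time_s: 20.6
ee_pos: [0.5446, 0.3558, 0.0736]
tcp_rot: [[0.036, 0.999, -0.001], [0.999, -0.036, -0.001], [-0.001, -0.001, -1.0]]
ft_force: [0.7, 0.2, -2.5]
finger_gap: 0.0108
```

Request:
send_rows:
  series:
    - [0,0,0.3,0,0.5]
    - [0,0,0.3,0,0.5]
    - [0,0,0.1,0,0.5]
    - [0,0,0,0,0.5]

```text
time_s: 21.0
ee_pos: [0.5448, 0.3559, 0.067]
tcp_rot: [[0.036, 0.999, -0.0], [0.999, -0.036, -0.0], [-0.0, -0.0, -1.0]]
ft_force: [-0.5, 0.3, -3.4]
finger_gap: 0.0109
```

Request:
send_rows:
  series:
    - [0,0,0.15,0,0.5]
    - [0,0,0.1,0,0.5]
    - [0,0,0,0,0.5]

```text
time_s: 21.3
ee_pos: [0.5457, 0.3561, 0.0661]
tcp_rot: [[0.036, 0.999, 0.001], [0.999, -0.036, 0.0], [0.0, 0.001, -1.0]]
ft_force: [0.0, -2.2, 4.0]
finger_gap: 0.0108
```

Contact at the seated height (expected TCP z 0.0658, read 0.0661). Release, rise and check.

Request:
send_rows:
  series:
    - [0,0,0,0,3.5]
    - [0,0,0,0,3.5]
    - [0,0,0,0,3.5]
    - [0,0,-2,0,3.5]
    - [0,0,-4,0,3.5]
    - [0,0,-4.5,0,3.5]
    - [0,0,-4.5,0,3.5]

```text
time_s: 22.0
ee_pos: [0.5445, 0.356, 0.216]
tcp_rot: [[0.035, 0.999, -0.001], [0.999, -0.035, -0.0], [-0.0, -0.001, -1.0]]
ft_force: [-0.4, 0.0, 0.2]
finger_gap: 0.0354
```

Request:
send_rows:
  series:
    - [-4,0,-1,0,3.5]
    - [-4.5,0,0,0,3.5]
    - [-4.5,-3,0,0,3.5]
    - [-4.5,-3,0,0,3.5]
    - [-4.5,-3,0,0,3.5]
    - [-4.5,-3,0,0,3.5]
    - [-4.5,0,0,0,3.5]
    - [0,0,0,0,3.5]

```text
time_s: 22.8
ee_pos: [0.4223, 0.0578, 0.2246]
tcp_rot: [[0.045, 0.999, -0.0], [0.999, -0.045, -0.004], [-0.004, -0.0, -1.0]]
ft_force: [0.4, 0.3, -0.3]
finger_gap: 0.035
```

```bash
python3 - <<'E'
from plan import *
from ov import *
p,th=show()
a=eyes.get_image('top');b=eyes.get_image('scene')
cv2.imwrite('pics/u1r.png',a[:,:,::-1]);cv2.imwrite('pics/u2r.png',b[:,:,::-1])
tp=[.5453,.3502,np.radians(-2.05)]
overlay(b,'scene',totepolys(tp,.02),350,120,110,90,7,'pics/u2.png')
overlay(a,'top',totepolys(tp,.02),195,145,90,70,8,'pics/u1.png')
E
```

```text
t 22.8 p [0.4223 0.0578 0.2246] th 87.39 F [ 0.4  0.3 -0.3] gap 0.035 q [ 18.   6. -34. 119.   4.  57. -20.] z [-0.    -0.004 -1.   ]
```

View pics/u2.png

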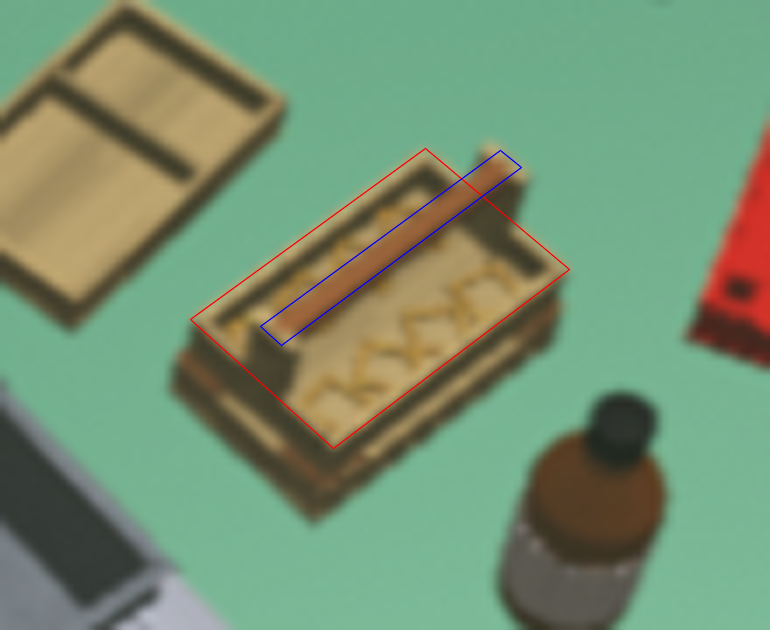

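View pics/u1.png

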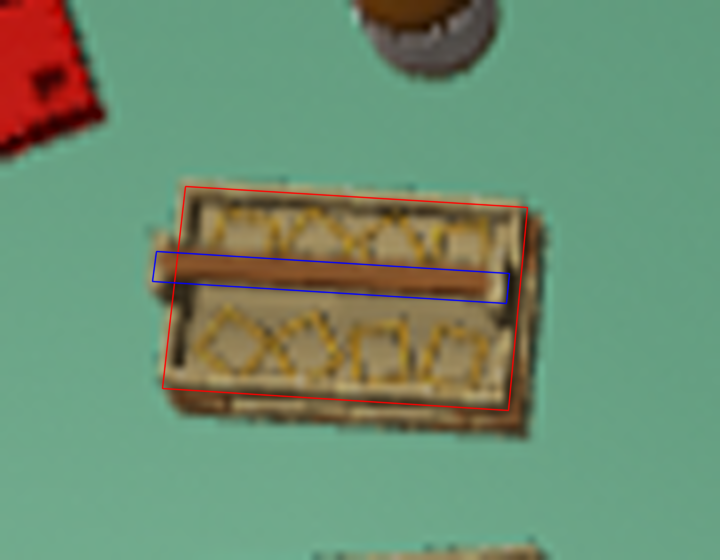

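View pics/u1r.png

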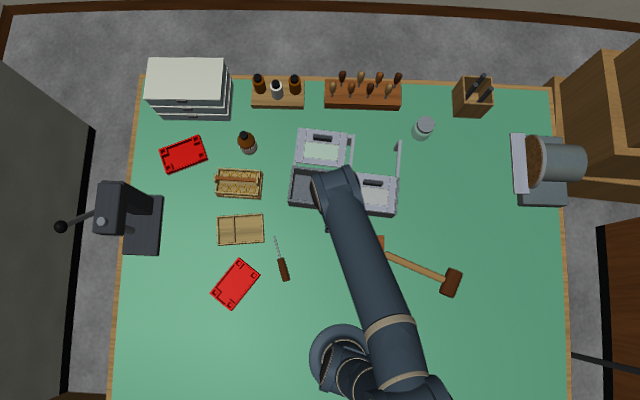

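View pics/u2r.png

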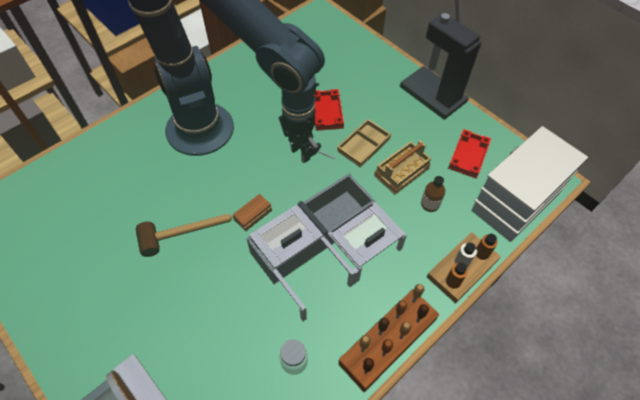

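The tote is level on the socket tray at (240,184) in the top view, and its wall-top and bar outlines match the seated height (+20 mm) in both views. The outer door is shut, the inner one is open, the bystanders look unmoved, and the gripper is clear.

```bash
python3 - <<'E'
from plant import manip
print(manip.job_done())
E
```

```text
the job is handed in; nothing more can be done
None
```

The tote of buckles is seated on the socket tray, and I handed the job in at about 23 s of the 61 s allowed. The hand-in gave no verdict.

**What I did**
- **Outer bay:** I set the tote down in the open outer bay and slid it under the bridge until the front end of its handle showed past it.
- **Doors:** I pulled the outer door shut against its stop. Only then did I open the inner door to its stop, with a travel of about 123 mm.
- **Inner bay:** I took the front end of the handle and drew the tote clear of the bridge.
- **Lift:** I re-gripped at mid-handle for a level lift and lowered the pins into the sockets before letting go.

**What the last checks showed**
- **Seating:** The gripper met the tray at a height of 0.0661 m, against 0.0658 m expected for full seating. In both camera views the tote's outline fits the seated height to about a pixel.
- **Surroundings:** The outer door is shut, the inner door is open, the bystanders look unmoved and the gripper is clear.

**What disagreed**
- **Cameras:** The two cameras differed by about 2–3 mm on the hatch position. The door positions therefore rest mainly on the felt stops and on comparing the two handles, which differed by 3.7 mm when gripped. That fits the inner door having started slightly open.
- **Drawing the tote:** The grip pressed down with up to 13 N and the last centimetre stopped about 6 mm short. The tote was already clear by then, and I released it before lifting.

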